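Fit the snap ring that holds the spring collar on a pulley spindle

ROBOT

A 6-joint arm with a two-finger parallel gripper is mounted at the origin on the work surface. World frame = base frame: x ahead of the robot, y to its left, z up, the work surface at z = 0. Lengths are in mm, angles in rad, forces in N, time in s.
With the tool pointing down it reaches from about 350 to 975 mm from the base axis. Payload 7.1 kg.
Tool frame: the origin (TCP) lies on the mounting face of the last link; the fingertips stand 182 mm ahead of it and the grasp point (between the pads) lies 163 mm ahead of it (ctrl.tip_reach is the distance from the TCP to the fingertips, in mm); z points along the fingers, y is the direction in which the jaws open and shut (so a half turn about z gives the same grasp; the last joint's range is limited). The gripper opens to 88 mm and grips with 3 to 60 N. Pads are 20 mm wide; open, the fingers measure 115 mm over their backs; the gripper's body (75 mm by 178 mm) begins 61 mm behind the grasp point.
Start: joints at [1.083, 0.423, 1.63, -0, 1.089, -0.019], TCP at [282.353, 557.569, 404.675] pointing down, gripper open.
Joint ranges: [-3, 3], [-0.9, 2.11], [0.09, 2.58], [-1.31, 4.45], [0.11, 2.69], [-2.54, 2.54]. Speed limits (rad/s): [2.39, 2.39, 3.01, 3.14, 3.14, 3.14].

INTERFACE

Orientations are given as a rotation vector (axis times angle).
In Python, from workcell import ctrl gives the robot as it stands.
- The arm moves only by the tool jog_arm, never from a script. Its argument "steps" is a list that holds one entry, the list of rows, each a list of 7 numbers: the shift along the tool's x, y, z in m, then the turn, a rotation vector about the tool's x, y, z in degrees, then the gripper's target within -1 to 1 (shut at 1, half-way at 0, fully open at -1). A call has 1 to 20 rows; each row shifts and turns the commanded pose from where the row before left it, along the tool's axes as they then stand; what a row does not reach is not made up. A row lasts 1/12 s, in which the tool goes at most 41.7 mm and 7.16 degrees, less where a joint would pass 70% of its speed; a pose out of reach is approached as far as the arm can. A call is refused whole if a number of a shift passes 0.0417 or a number of a turn 7.16, either way. A call with a gripper value outside its range is refused whole. The fingers move at their own pace and stop on an object; the grip force is fixed at half the most. Time passes only in rows, so rows that do not move let the fingers close. It gives the time, the measured TCP pose, the force and the opening at its end, in the units of the state.
- ctrl.get_obs(): the state, without advancing time (a new reading comes with each control period).
- ctrl.get_image(name): name is "side" or "top"; returns the picture (420x560x3 uint8, red, green, blue); there is no depth.
- ctrl.camera_info(name): a dict with "fx", "fy", "cx", "cy" (pixels), "origin" and "attitude" of the camera in the world. Camera axes: x right, y down, z forward; pixel columns grow to the right and rows downward; lengths in mm; the calibration is good to about 2 mm. A picture is of the moment at which its call begins. camera_info takes no time and is no camera call.
- ctrl.close_job(): hands the job in, once; it reports no verdict.
Trained networks look in the newest picture that a camera, given by its name, has taken for a name from the list of things; names that differ only in an ending like _2 or _b are one class to them, and where a whole thing is asked for, a point or a joint stands for the part that bears it (a point fixed in the world has none). Each returns a list of dicts, best first, with "p" (0 to 1); they miss things now and then, are a little off and sometimes report something else, mostly with a low value. They report only what shows in the picture. A call takes as long as a camera call.
- ctrl.look_for(thing, camera): "bbox" ([left, top, right, bottom] in pixels, round what is visible of it).
- ctrl.trace(thing, camera): "pixels" (420x560 bool, what is visible of it) and "bbox" ([left, top, right, bottom] in pixels, round what is visible of it).
- ctrl.landmark_of(thing, camera): "uv" ([column, row] in pixels: a listed point, or the origin of a listed thing).
The state is a dict: "t": time; "qpos": joint angles; "qvel": joint speeds; "joint_torque": joint torques, N m; "ee_pos": TCP position; "orientation": TCP orientation; "ft_force": force on the tool from outside, world axes, zero at the start; "moment": the same for the moment, N m; "width": finger opening in mm.
Only numpy, scipy, OpenCV 4.12 (cv2) and the standard library are available. Lean on these libraries where they do the work, as an engineer would, in place of code of your own. Each camera call takes 0.05 s, during which the arm holds its last target.

TASK

Squeeze the ring pliers to spread the snap ring waiting on their stand, carry it over the upright spindle and gently press the sprung collar down with it to its stop (never over 20 N, and without ramming the spindle). Holding it down, draw the ring back towards the jaws until its back bottoms in the groove, then ease the handles, still drawing back a little, so that it snaps in all round and keeps the collar down. Set the pliers back upright on their stand as they stood, touching the ring with nothing but the pliers and leaving the other things on the bench alone.

Things in the scene. Friction and masses are not known exactly. Their poses are not given: they have to be found in the camera images.
- pliers_grip (a point): Steel ring pliers standing upright on the stand, two black rubber handles on top. Point midway between the handles, 112 mm above the feet; grip here from above, fingers closing along y. Rubber 18 mm wide in x, from 18 mm below to 17 mm above the point. z up, x from jaws to ring. The handles lean outward at rest, 65 mm over their tops.
- lever_l (a joint): Squeeze angle of each pliers handle (rad): 0 at rest, sprung open (6 N); 0.22 at the built-in stop, handles parallel, 40 mm over their outer faces, jaws and ring then spread as needed. Takes about 20 N a side; grip with 40 N at the stop, which holds firmly. The spread ring is carried by friction on the jaws. Eased to about 61 mm over the handles, the jaws are clear of the fitted ring.
- pliers_foot (a point): Point in the plane of the pliers' feet, 112 mm under the grip point, same axes; on the stand it is 20 mm above the table over the stand's origin. Jaw tips (x -3 to 3 mm) hang 3.4 mm lower, inside the ring's gap. Two foot plates (x 13 to 35 mm, y 18 to 31 mm each side) press the ring down, with 36 mm between them for the spindle; a heel foot is at x -30 to -12 mm.
- ring_back (a point): Steel horseshoe snap ring, 4 mm thick, 39 mm outside, 28.8 mm inside when closed, two ears at its gap. Point at its back, opposite the gap, where its halves flex; 2 mm above its underside, 2.5 mm outside its inner edge. x points away from the ears; the frame is the +y half's. When spread, 34 mm wide inside: put the spindle's axis 19.5 mm from this point towards the jaws.
- ring_center (a point): Centre of the closed ring, at half its 4 mm thickness, 16.9 mm from the back point towards the ears, fixed to the +y half, which turns by minus half the opening angle when spread. Underside 15.5 mm above the table at the start. Pressed down, it can be drawn back about 3 mm until its back bottoms in the groove; without that, or 4 mm more while easing, its ends pinch the spindle off-centre.
- ring_half (a joint): Opening angle of the ring (rad): 0 closed, about 0.5 spread to the pliers' stop; springs shut. It is under 0.1 once fitted in the groove. While easing the handles keep the collar down, as opening fingers may lift the pliers a little.
- spindle_top (a point): Top centre of the upright steel spindle of a small belt pulley on a green block. Spindle diameter 32 mm, its top 4 mm tapered to 26 mm. The groove (28.4 mm diameter) begins 12 mm below this point and is 8 mm wide.
- collar (a joint): Travel (m) of the aluminium collar (oiled disc, 54 mm diameter, round the spindle), down from 0 to 0.006. At 0 its top is 12 mm below the spindle's top, level with the groove's upper edge. Its spring pushes up: 1.6 N at 0, 4 N at 0.004, 5 N at the stop, where it is hard. From 0.004 down, the ring lying on it is level with the groove; the fitted ring holds it at about 0.004.
- stand: Low stand of black base and pale wood pads, 108 x 84 mm, 20 mm high, fixed. Origin on the table below the pliers' grip point. Its x axis is that of the pliers.
- meter: Yellow hand multimeter lying on the bench, 140 x 76 x 38 mm. Leave alone.
- driver: Screwdriver lying on the bench, about 200 mm long. Leave alone.
- jar: Small glass jar, 48 mm diameter, 55 mm high. Leave alone.

How it is judged:
By the outcome, as a careful person would: the job done as asked, in the order asked, and still so for the second after the job is handed in, with the robot touching nothing.
It also fails if it takes over 72 s, if anything falls off the work surface, if the arm or the gripper's body presses on something with over 40 N, if the wrist force passes 120 N, or if a joint passes its speed limit or range.

## Working session

There is one attempt and no reset: what is moved stays moved. The work goes in short steps, Python scripts to look and compute and a tool call to move; the robot and the scene stay as the last step left them, time stands still between calls to the robot, and variables do not carry over. Pictures are saved under pics/ and viewed, and the job is handed in when it is done.

Besides the shell and the picture viewer there is one more tool, called after ">>>" as name(argument=value, ...) on one line, values as JSON. jog_arm: Moves the arm, as the interface text tells. Its arguments: {"type":"object","properties":{"steps":{"type":"array"}},"required":["steps"]}

```bash
ls; mkdir -p pics; python3 - <<'E'
from workcell import ctrl
import cv2
print(ctrl.get_obs())
for n in("side","top"):
    print(n,ctrl.camera_info(n))
    cv2.imwrite(f"pics/{n}0.png",ctrl.get_image(n)[:,:,::-1])
    for t in("pliers_grip","pliers_foot","ring_back","ring_center","spindle_top","stand","collar"):
        try:print(t,[(r['uv'],r['p']) for r in ctrl.landmark_of(t,n)][:2])
        except Exception as e:print(t,e)
print(ctrl.get_obs()['t'], ctrl.tip_reach)
E
```

```text
pics
{'t': 0.0, 'qpos': array([ 1.08299608e+00,  4.23847075e-01,  1.63068008e+00, -1.13129756e-05,
        1.08859785e+00, -1.89733692e-02]), 'qvel': array([-0.00141022,  0.00018718,  0.00084407, -0.00103036, -0.00063126,
       -0.00076999]), 'joint_torque': array([-3.39418446e-03, -5.44648075e+01, -2.73658901e+01,  6.43178844e-02,
        2.27153470e-02, -8.40910070e-05]), 'ee_pos': array([282.23461319, 557.33771125, 403.90149082]), 'orientation': array([-7.29610402e-01, -3.05530933e+00,  2.33381567e-03]), 'ft_force': array([-0.46091382,  0.38339107,  0.07506682]), 'moment': array([-0.0270321 ,  0.02862762,  0.0224992 ]), 'width': 87.73361305336489}
side {'fx': 388.3417249993923, 'fy': 388.3417249993923, 'cx': 283.06648994498227, 'cy': 203.37995729195345, 'origin': array([463.92346606, 354.82364615, 598.62941095]), 'attitude': array([-0.53729726,  2.75451736, -1.06912141])}
pliers_grip [([358.1, 158.2], 0.56)]
pliers_foot [([354.8, 200.6], 0.86)]
ring_back [([333.0, 197.5], 0.64)]
ring_center [([335.8, 196.2], 0.46)]
spindle_top [([304.5, 331.0], 0.59)]
stand [([350.6, 204.0], 0.88)]
collar it knows: driver, jar, meter, pliers_foot, pliers_grip, ring_back, ring_center, spindle_top, stand
top {'fx': 517.9467991133804, 'fy': 517.9467991133804, 'cx': 279.4099592478676, 'cy': 206.11930031980867, 'origin': array([ 555.64814609,  -62.30054359, 1052.29538653]), 'attitude': array([-2.20153242,  2.17529305, -0.10375981])}
pliers_grip [([346.0, 257.5], 0.97), ([410.9, 211.0], 0.38)]
pliers_foot [([337.2, 258.1], 0.68)]
ring_back [([335.0, 237.3], 0.63)]
ring_center [([337.2, 245.0], 0.59)]
spindle_top [([160.2, 268.3], 0.72)]
stand [([338.9, 255.2], 0.74), ([335.8, 237.0], 0.72)]
collar it knows: driver, jar, meter, pliers_foot, pliers_grip, ring_back, ring_center, spindle_top, stand
0.7 182.0
```

View pics/side0.png

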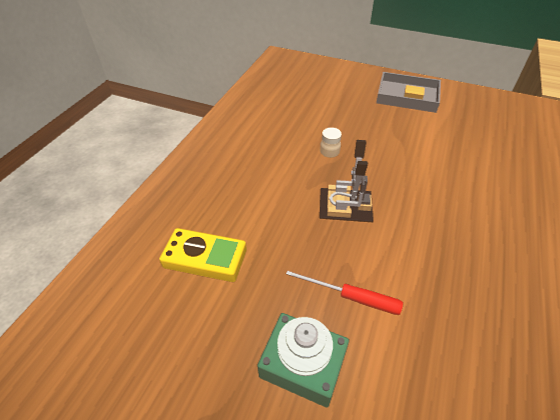

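View pics/top0.png

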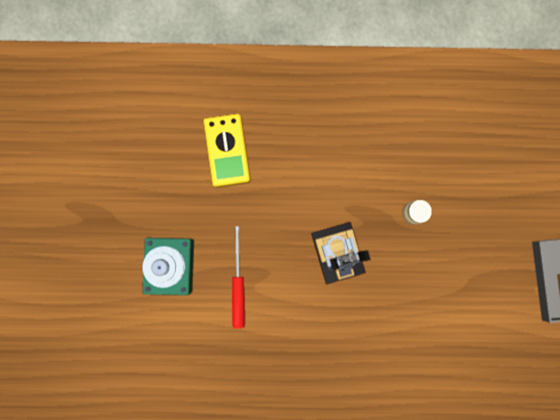

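```bash
cat > h.py <<'E'
import numpy as np,cv2
from scipy.spatial.transform import Rotation as R
from workcell import ctrl
def cam(n):
    c=ctrl.camera_info(n);K=np.array([[c['fx'],0,c['cx']],[0,c['fy'],c['cy']],[0,0,1]])
    return K,R.from_rotvec(c['attitude']).as_matrix(),np.array(c['origin'])
def ray(n,uv):
    K,A,o=cam(n);d=A@np.linalg.inv(K)@np.array([*uv,1.]);return o,d/np.linalg.norm(d)
def onz(n,uv,z):
    o,d=ray(n,uv);return o+d*(z-o[2])/d[2]
def proj(n,p):
    K,A,o=cam(n);q=K@(A.T@(np.asarray(p,float)-o));return q[:2]/q[2]
def tri(a,b):
    (o1,d1),(o2,d2)=ray('side',a),ray('top',b)
    s=np.linalg.lstsq(np.c_[d1,-d2],o2-o1,rcond=None)[0]
    p,q=o1+s[0]*d1,o2+s[1]*d2
    return (p+q)/2,np.linalg.norm(p-q)
def crop(img,box,k,fn):
    l,t,r,b=box;c=cv2.resize(img[t:b,l:r],None,fx=k,fy=k,interpolation=cv2.INTER_CUBIC);cv2.imwrite(fn,c)
E
python3 - <<'E'
from h import *
D={'grip':((358.1,158.2),(346,257.5)),'foot':((354.8,200.6),(337.2,258.1)),'back':((333,197.5),(335,237.3)),'cen':((335.8,196.2),(337.2,245)),'spin':((304.5,331),(160.2,268.3)),'stand':((350.6,204),(338.9,255.2))}
for k,(a,b) in D.items():
    p,e=tri(a,b);print(k,p.round(1),round(e,1))
s=cv2.imread('pics/side0.png');t=cv2.imread('pics/top0.png')
a=cv2.resize(s[130:230,300:400],None,fx=5.8,fy=5.8,interpolation=cv2.INTER_CUBIC);cv2.imwrite('pics/a1.png',a)
crop(s,(250,305,360,405),5.8,'pics/a2.png')
crop(t,(300,215,380,290),8,'pics/a3.png')
crop(t,(130,225,210,300),8,'pics/a4.png')
E
```

```text
grip [ 539.1 -195.3  131.9] 0.4
foot [ 532.8 -194.1   22.6] 5.6
back [ 575.5 -190.    18.5] 2.6
cen [ 565.3 -192.7   22.8] 7.9
spin [518.  138.3 106.6] 5.7
stand [ 539.4 -199.8    3.6] 3.3
```

View pics/a1.png

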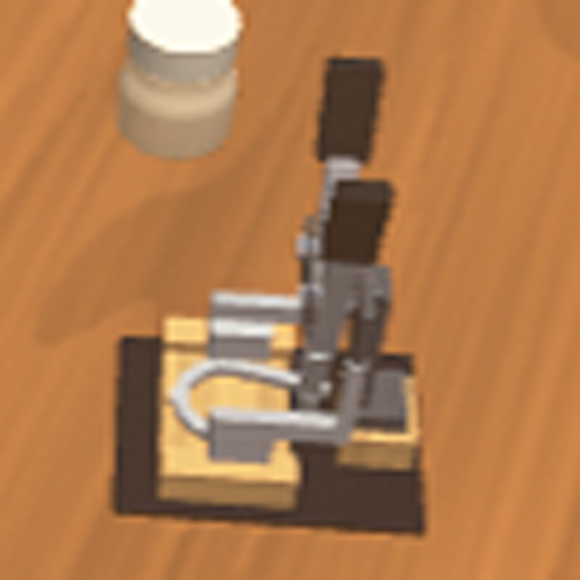

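View pics/a2.png

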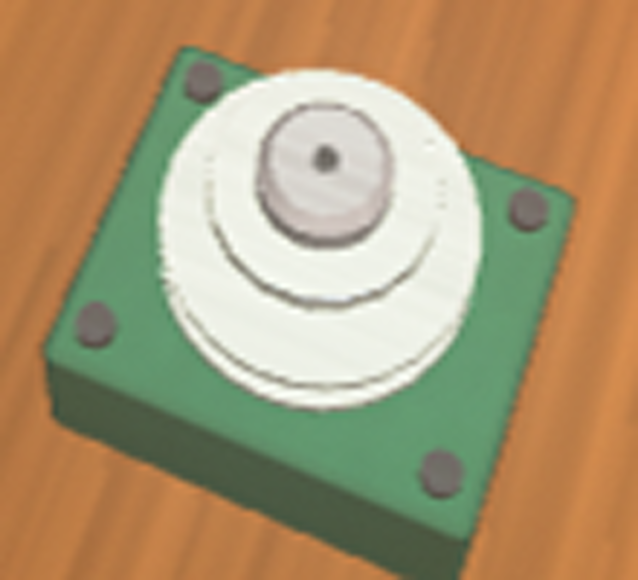

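View pics/a3.png

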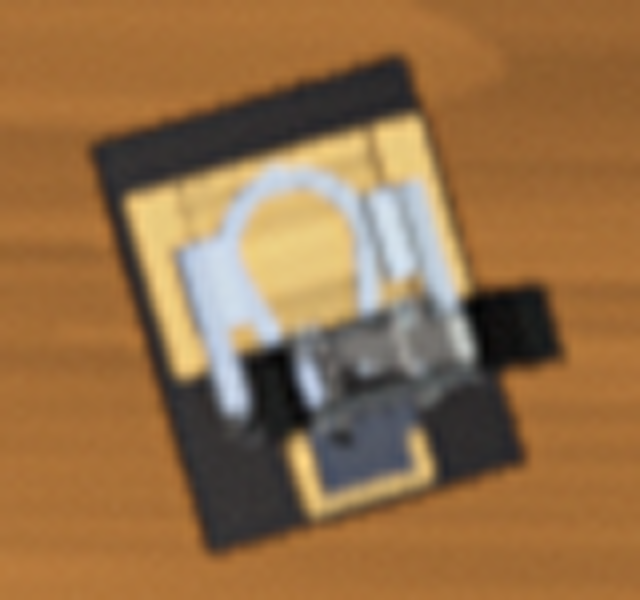

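View pics/a4.png

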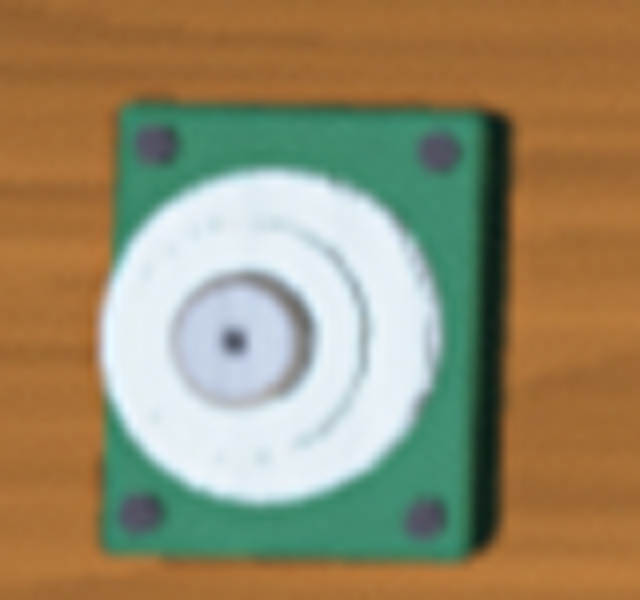

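```bash
cat >> h.py <<'E'
def uc(u,v,l,t,k): return ((u+.5)/k-.5+l,(v+.5)/k-.5+t)
E
python3 - <<'E'
from h import *
sp=tri(uc(325,157,250,305,5.8),uc(235,342,130,225,8));print('spin',sp)
C=[(95,147),(408,55),(522,460),(212,550)]
for z in(0,5,10):
    W=np.array([onz('top',uc(*c,300,215,8),z) for c in C])
    x=W[0]+W[1]-W[2]-W[3];print(z,'top',W.mean(0).round(1),np.degrees(np.arctan2(x[1],x[0])),np.linalg.norm(W[0]-W[3]),np.linalg.norm(W[0]-W[1]))
C=[(125,338),(412,355),(425,533),(115,512)]
for z in(0,5,10):
    W=np.array([onz('side',uc(*c,300,130,5.8),z) for c in C])
    x=W[0]-W[1]+W[3]-W[2];print(z,'side',W.mean(0).round(1),np.degrees(np.arctan2(x[1],x[0])))
# pulley collar circle check from top: outline cable
s=cv2.imread('pics/side0.png')
K=R.from_rotvec(ctrl.get_obs()['orientation']).as_matrix();print(K.round(3))
E
```

```text
spin (array([518.01396279, 139.76809077, 108.34482635]), np.float64(1.8997615360254057))
0 top [ 546.7 -198.6    0. ] 16.215904666578947 105.58837954927458 83.310704837207
5 top [ 546.8 -197.9    5. ] 16.21590466657894 105.0866745104554 82.91485256082176
10 top [ 546.8 -197.3   10. ] 16.215904666578936 104.58496947163614 82.51900028443649
0 side [ 547.3 -200.     0. ] 17.138055739672126
5 side [ 546.6 -195.3    5. ] 17.138055739672144
10 side [ 545.9 -190.7   10. ] 17.138055739672158
[[-0.892  0.452  0.   ]
 [ 0.452  0.892  0.   ]
 [-0.     0.    -1.   ]]
```

```bash
cat >> h.py <<'E'
def overlay(n,img,G,yaw,box,k,fn,zoff=0,ring=37):
    # G grip point; draw plates, rubber, ring
    l,t,r,b=box
    c=cv2.resize(img[t:b,l:r],None,fx=k,fy=k,interpolation=cv2.INTER_CUBIC)
    Rz=R.from_euler('z',yaw,degrees=True).as_matrix()
    def P(x,y,z):
        u=proj(n,G+Rz@np.array([x,y,z-112]));return [int(round((u[0]-l+.5)*k-.5)),int(round((u[1]-t+.5)*k-.5))]
    def poly(p,col,cl=True): cv2.polylines(c,[np.array([P(*q) for q in p])],cl,col,1)
    for s in(1,-1): poly([(13,18*s,0),(35,18*s,0),(35,31*s,0),(13,31*s,0)],(0,0,255))
    for s in(1,-1): poly([(-9,32*s,129),(9,32*s,129)],(255,0,255),False)
    a=np.linspace(0,2*np.pi,60)
    poly([(ring-16.9+16.9*np.cos(q),16.9*np.sin(q),-2.5) for q in a],(0,255,0))
    poly([(-3,0,0),(3,0,0)],(255,0,0),False)
    poly([(-30,-5,0),(-12,-5,0),(-12,5,0),(-30,5,0)],(255,255,0))
    cv2.imwrite(fn,c)
E
python3 - <<'E'
from h import *
s=cv2.imread('pics/side0.png');t=cv2.imread('pics/top0.png')
G=np.array([539.1,-195.3,132])
overlay('side',s,G,16.5,(300,130,400,230),5.8,'pics/b1.png')
overlay('top',t,G,16.5,(300,215,380,290),8,'pics/b2.png')
E
```

```text
(no output)
```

View pics/b1.png

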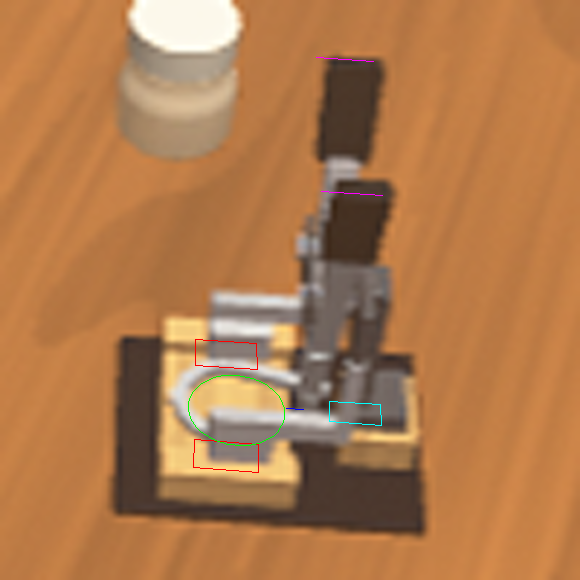

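View pics/b2.png

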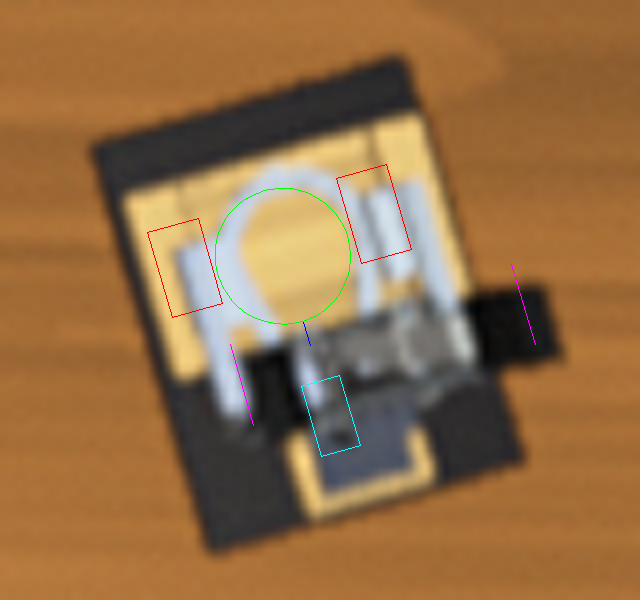

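```bash
python3 - <<'E'
from h import *
s=cv2.imread('pics/side0.png');t=cv2.imread('pics/top0.png')
g=lambda i:(255*(i/255.)**.5).astype('uint8')
G=np.array([534.4,-200.3,132])
overlay('side',g(s),G,16.5,(318,130,388,210),8,'pics/c1.png',ring=39)
overlay('top',g(t),G,16.5,(315,225,375,280),12,'pics/c2.png',ring=39)
E
```

```text
(no output)
```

View pics/c1.png

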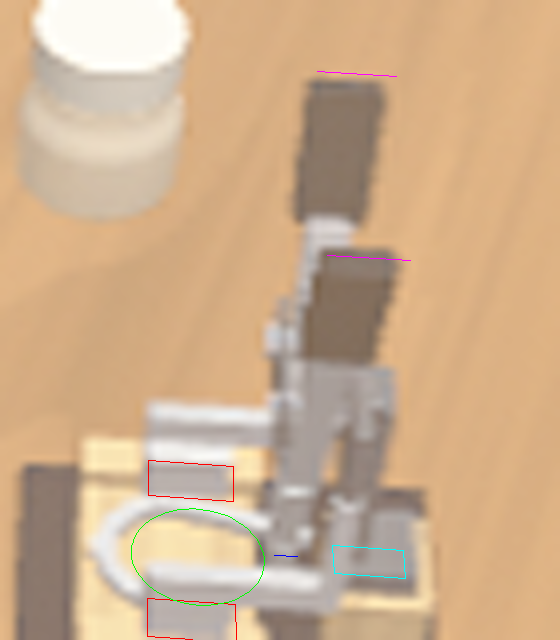

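View pics/c2.png

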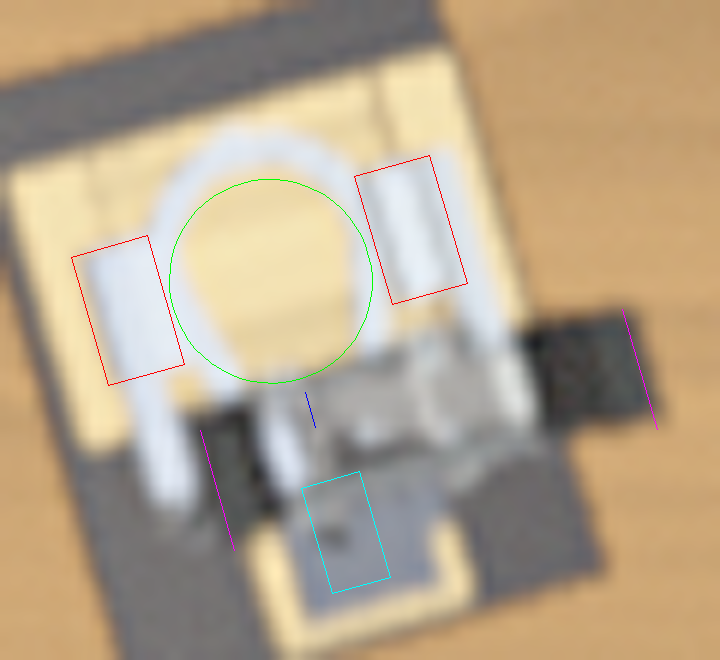

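>>> jog_arm(steps=[[[-0.0284,-0.0281,0,0,0,0,-1],[-0.0284,-0.0281,0,0,0,0,-1],[-0.0284,-0.0281,0,0,0,0,-1],[-0.0284,-0.0281,0,0,0,0,-1],[-0.0284,-0.0281,0,0,0,0,-1],[-0.0284,-0.0281,0,0,0,0,-1],[-0.0284,-0.0281,0,0,0,0,-1],[-0.0284,-0.0281,0,0,0,0,-1],[-0.0284,-0.0281,0,0,0,0,-1],[-0.0284,-0.0281,0,0,0,0,-1],[-0.0284,-0.0281,0,0,0,0,-1],[-0.0284,-0.0281,0,0,0,0,-1],[-0.0284,-0.0281,0,0,0,0,-1],[-0.0284,-0.0281,0,0,0,0,-1],[-0.0284,-0.0281,0,0,0,0,-1],[-0.0284,-0.0281,0,0,0,0,-1],[-0.0284,-0.0281,0,0,0,0,-1],[-0.0284,-0.0281,0,0,0,0,-1],[-0.0284,-0.0281,0,0,0,0,-1],[-0.0284,-0.0281,0,0,0,0,-1]]])

```text
t: 2.37
ee_pos: [535.4, -202.6, 404.8]
orientation: [0.73, 3.055, 0.0]
ft_force: [0.1, 0.5, -0.6]
width: 87.7
```

>>> jog_arm(steps=[[[0,0,0,0,0,6.83,-1],[0,0,0,0,0,6.83,-1],[0,0,0,0,0,6.83,-1],[0,0,0,0,0,6.83,-1],[0,0,0,0,0,6.83,-1],[0,0,0,0,0,6.83,-1],[0,0,0,0,0,6.83,-1],[0,0,0,0,0,6.83,-1],[0,0,0,0,0,6.83,-1],[0,0,0,0,0,6.83,-1],[0,0,0,0,0,6.83,-1],[0,0,0,0,0,6.83,-1],[0,0,0,0,0,6.83,-1],[0,0,0,0,0,6.83,-1],[0,0,0,0,0,6.83,-1],[0,0,0,0,0,6.83,-1],[0,0,0,0,0,6.83,-1],[0,0,0,0,0,6.83,-1],[0,0,0,0,0,6.83,-1],[0,0,0,0,0,6.83,-1]]])

```text
t: 4.03
ee_pos: [535.2, -200.4, 404.8]
orientation: [3.11, 0.443, 0.0]
ft_force: [-0.5, 1.0, -0.9]
width: 87.5
```

```bash
cat >> h.py <<'E'
def st():
    o=ctrl.get_obs();M=R.from_rotvec(o['orientation']).as_matrix();p=np.array(o['ee_pos'])
    print('t',round(o['t'],2),'p',p.round(2),'yaw x',round(np.degrees(np.arctan2(M[1,0],M[0,0])),2),'tilt z',M[:,2].round(4),'F',np.round(o['ft_force'],2),'w',round(o['width'],2),'q',np.round(o['qpos'],2))
    return p,M
E
python3 - <<'E'
from h import *
p,M=st();print(M.T@(np.array([535,-200.5,295])-p))
E
```

```text
t 4.03 p [ 535.17 -200.43  404.77] yaw x 16.2 tilt z [ 2.e-04 -1.e-04 -1.e+00] F [-0.52  1.02 -0.91] w 87.54 q [-0.38  0.34  1.75 -0.    1.05  0.91]
[-1.97507842e-01  7.93528725e-03  1.09771663e+02]
```

>>> jog_arm(steps=[[[0,0,0.02,0,0,0,-1],[0,0,0.02,0,0,0,-1],[0,0,0.02,0,0,0,-1],[0,0,0.006,0,0,0,-1],[0,0,0,0,0,0,-1]]])

```text
t: 4.45
ee_pos: [534.6, -200.2, 337.1]
orientation: [-3.107, -0.452, 0.005]
ft_force: [-0.1, 0.4, 0.9]
width: 87.7
```

```bash
python3 - <<'E'
from h import *
s=ctrl.get_image('side')[:,:,::-1];t=ctrl.get_image('top')[:,:,::-1]
g=lambda i:(255*(i/255.)**.6).astype('uint8')
crop(g(s),(300,90,400,220),4.5,'pics/d1.png')
crop(g(t),(290,200,400,290),6,'pics/d2.png')
st()
E
```

```text
t 4.55 p [ 535.47 -200.53  339.25] yaw x 16.54 tilt z [ 4.e-04 -2.e-04 -1.e+00] F [ 0.13  0.19 -0.01] w 87.83 q [-0.38  0.43  1.8   0.    0.91  0.9 ]
```

View pics/d1.png

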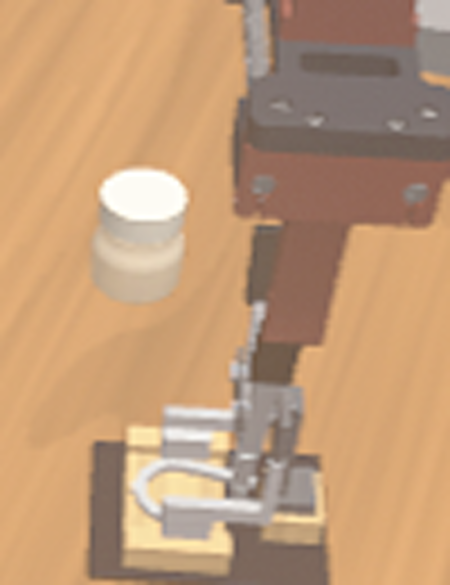

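View pics/d2.png

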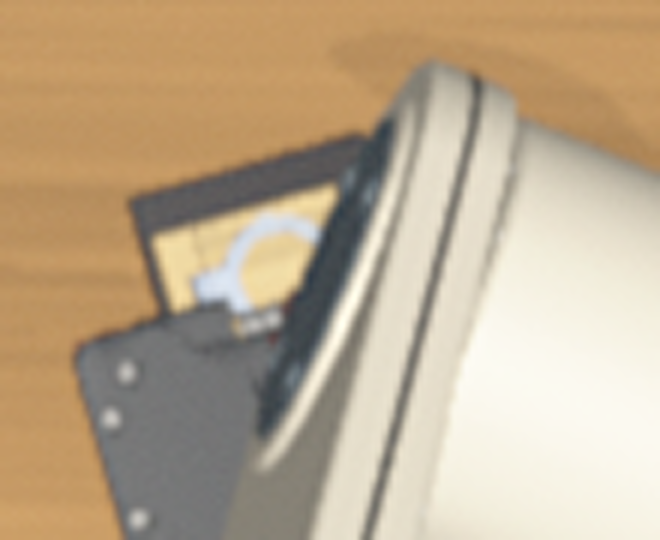

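```bash
python3 - <<'E'
from h import *
p,M=st()
g=p+M[:,2]*182
X=M[:,0];Y=-M[:,1]
def c(q):
    u=proj('side',q);return ((u-[300,90]+.5)*4.5-.5).round(0)
for y in(44,57):
  for x in(-10,10): print('fing',y,x,c(g+X*x+Y*y))
for GG in([535,-200.5,132],[539,-200,132]):
  GG=np.array(GG,float)
  for s in(1,-1):
    for x in(-9,9): print(GG,s,x,c(GG+X*x+Y*32.5*s+[0,0,17]), c(GG+X*x+Y*25*s+[0,0,-18]))
E
```

```text
t 4.55 p [ 535.47 -200.53  339.25] yaw x 16.54 tilt z [ 4.e-04 -2.e-04 -1.e+00] F [ 0.13  0.19 -0.01] w 87.83 q [-0.38  0.43  1.8   0.    0.91  0.9 ]
fing 44 -10 [317. 330.]
fing 44 10 [263. 326.]
fing 57 -10 [318. 353.]
fing 57 10 [264. 349.]
[ 535.  -200.5  132. ] 1 -9 [310. 326.] [295. 379.]
[ 535.  -200.5  132. ] 1 9 [263. 323.] [250. 376.]
[ 535.  -200.5  132. ] -1 -9 [302. 221.] [290. 298.]
[ 535.  -200.5  132. ] -1 9 [258. 219.] [247. 296.]
[ 539. -200.  132.] 1 -9 [300. 324.] [285. 377.]
[ 539. -200.  132.] 1 9 [253. 321.] [240. 374.]
[ 539. -200.  132.] -1 -9 [292. 220.] [280. 297.]
[ 539. -200.  132.] -1 9 [248. 217.] [237. 294.]
```

>>> jog_arm(steps=[[[0.0015,0,0.012,0,0,0,-1],[0,0,0.012,0,0,0,-1],[0,0,0.01,0,0,0,-1],[0,0,0.007,0,0,0,-1],[0,0,0.003,0,0,0,-1],[0,0,0,0,0,0,-1],[0,0,0,0,0,0,-1]]])

```text
t: 5.13
ee_pos: [536.6, -200.0, 294.5]
orientation: [-3.109, -0.452, 0.001]
ft_force: [-0.0, -0.2, -0.0]
width: 87.6
```

```bash
python3 - <<'E'
from h import *
s=ctrl.get_image('side')[:,:,::-1]
g=lambda i:(255*(i/255.)**.6).astype('uint8')
crop(g(s),(300,110,400,220),5.4,'pics/e1.png')
st()
E
```

```text
t 5.18 p [ 536.78 -200.07  294.85] yaw x 16.54 tilt z [ 3.e-04 -1.e-04 -1.e+00] F [0.85 0.52 0.5 ] w 87.64 q [-0.38  0.5   1.82 -0.    0.83  0.9 ]
```

View pics/e1.png

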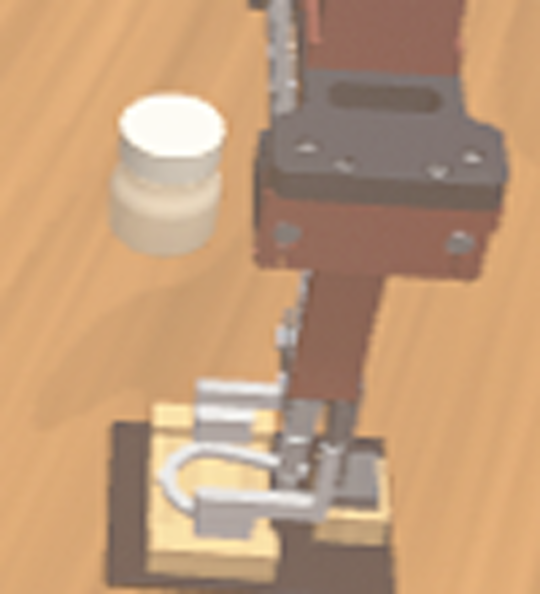

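>>> jog_arm(steps=[[[0,0,0,0,0,0,-0.5],[0,0,0,0,0,0,-0.45],[0,0,0,0,0,0,-0.4],[0,0,0,0,0,0,-0.35],[0,0,0,0,0,0,-0.3],[0,0,0,0,0,0,-0.25],[0,0,0,0,0,0,-0.2],[0,0,0,0,0,0,-0.2]]])

```text
t: 5.85
ee_pos: [536.9, -199.9, 296.8]
orientation: [3.108, 0.452, 0.002]
ft_force: [-5.1, 3.6, 16.4]
width: 53.2
```

>>> jog_arm(steps=[[[0,0,0,0,0,0,-0.15],[0,0,0,0,0,0,-0.1],[0,0,0,0,0,0,-0.05],[0,0,0,0,0,0,0],[0,0,0,0,0,0,0.1],[0,0,0,0,0,0,0.3],[0,0,0,0,0,0,1],[0,0,0,0,0,0,1],[0,0,0,0,0,0,1],[0,0,0,0,0,0,1]]])

```text
t: 6.68
ee_pos: [537.0, -199.5, 297.7]
orientation: [-3.109, -0.452, -0.003]
ft_force: [-5.9, 6.9, 26.4]
width: 39.2
```

```bash
python3 - <<'E'
from h import *
s=ctrl.get_image('side')[:,:,::-1]
g=lambda i:(255*(i/255.)**.6).astype('uint8')
crop(g(s),(300,110,400,220),5.4,'pics/f1.png')
st()
E
```

```text
t 6.73 p [ 536.98 -199.54  297.71] yaw x 16.54 tilt z [ 1.8e-03  4.0e-04 -1.0e+00] F [-5.65  6.19 26.81] w 39.76 q [-0.38  0.49  1.82  0.    0.83  0.9 ]
```

View pics/f1.png

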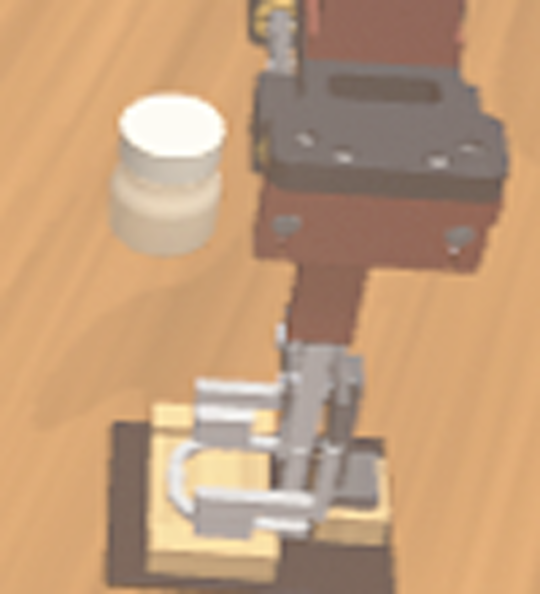

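>>> jog_arm(steps=[[[0,0,-0.001,0,0,0,1],[0,0,-0.002,0,0,0,1],[0,0,-0.004,0,0,0,1],[0,0,-0.006,0,0,0,1],[0,0,-0.008,0,0,0,1],[0,0,-0.008,0,0,0,1],[0,0,-0.004,0,0,0,1],[0,0,0,0,0,0,1],[0,0,0,0,0,0,1],[0,0,0,0,0,0,1]]])

```text
t: 7.57
ee_pos: [536.5, -200.0, 327.5]
orientation: [-3.109, -0.452, 0.0]
ft_force: [-0.9, 0.7, -3.6]
width: 39.1
```

```bash
python3 - <<'E'
from h import *
s=ctrl.get_image('side')[:,:,::-1]
g=lambda i:(255*(i/255.)**.6).astype('uint8')
crop(g(s),(300,110,400,220),5.4,'pics/f2.png')
st()
E
```

```text
t 7.62 p [ 536.42 -199.95  327.36] yaw x 16.54 tilt z [-6.e-04  2.e-04 -1.e+00] F [-0.14 -0.57 -1.63] w 39.34 q [-0.38  0.45  1.8  -0.    0.89  0.9 ]
```

View pics/f2.png

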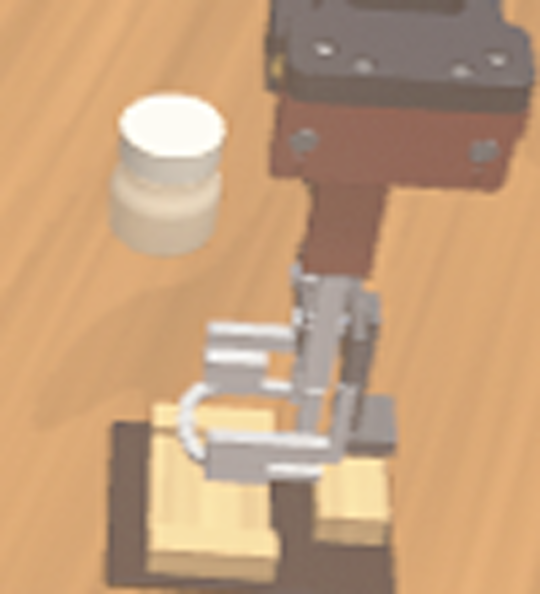

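```bash
python3 - <<'E'
from h import *
p,M=st()
X=M[:,0];Y=-M[:,1]
def loc(u,v,z): 
    q=onz('side',uc(u,v,300,110,5.4),z)-p; return (q@X).round(1),(q@Y).round(1)
f=p[2]-277.7
print('plate bottom corners near',loc(208,479,f),loc(266,482,f))
print('ring outer',loc(178,415,f-2.5))
E
```

```text
t 7.62 p [ 536.42 -199.95  327.36] yaw x 16.54 tilt z [-6.e-04  2.e-04 -1.e+00] F [-0.14 -0.57 -1.63] w 39.34 q [-0.38  0.45  1.8  -0.    0.89  0.9 ]
plate bottom corners near (np.float64(31.9), np.float64(29.4)) (np.float64(11.2), np.float64(28.9))
ring outer (np.float64(42.8), np.float64(-4.6))
```

>>> jog_arm(steps=[[[0,0,-0.012,0,0,0,1],[0,0,-0.018,0,0,0,1],[0,0,-0.02,0,0,0,1],[0,0,-0.02,0,0,0,1],[0,0,-0.014,0,0,0,1],[0,0,-0.007,0,0,0,1],[0,0,0,0,0,0,1],[0,0,0,0,0,0,1]]])

```text
t: 8.28
ee_pos: [536.4, -199.9, 418.7]
orientation: [3.109, 0.452, 0.0]
ft_force: [0.4, -0.3, -3.3]
width: 39.4
```

>>> jog_arm(steps=[[[0.00085,-0.005,0,0,0,0,1],[0.0017,-0.01,0,0,0,0,1],[0.0034,-0.02,0,0,0,0,1],[0.00442,-0.0261,0,0,0,0,1],[0.00442,-0.0261,0,0,0,0,1],[0.00442,-0.0261,0,0,0,0,1],[0.00442,-0.0261,0,0,0,0,1],[0.00442,-0.0261,0,0,0,0,1],[0.00442,-0.0261,0,0,0,0,1],[0.00442,-0.0261,0,0,0,0,1],[0.00442,-0.0261,0,0,0,0,1],[0.00442,-0.0261,0,0,0,0,1],[0.00442,-0.0261,0,0,0,0,1],[0.0034,-0.02,0,0,0,0,1],[0.0017,-0.01,0,0,0,0,1],[0.00085,-0.005,0,0,0,0,1],[0,0,0,0,0,0,1],[0,0,0,0,0,0,1],[0,0,0,0,0,0,1],[0,0,0,0,0,0,1]]])

```text
t: 9.95
ee_pos: [496.3, 132.4, 418.6]
orientation: [3.109, 0.45, -0.0]
ft_force: [-0.2, 0.1, -2.8]
width: 39.2
```

```bash
python3 - <<'E'
from h import *
s=ctrl.get_image('side')[:,:,::-1];t=ctrl.get_image('top')[:,:,::-1]
cv2.imwrite('pics/g1r.png',s);cv2.imwrite('pics/g2r.png',t)
g=lambda i:(255*(i/255.)**.6).astype('uint8')
crop(g(s),(230,240,380,400),3.7,'pics/g1.png')
crop(g(t),(110,215,220,300),7,'pics/g2.png')
for n in ('side','top'):
  for k in('ring_back','ring_center','pliers_foot','spindle_top'): print(n,k,[(r['uv'],r['p']) for r in ctrl.landmark_of(k,n)][:2])
st()
E
```

```text
side ring_back [([297.1, 317.2], 0.43)]
side ring_center [([304.3, 320.1], 0.66)]
side pliers_foot [([328.1, 321.6], 0.88)]
side spindle_top [([305.7, 332.1], 0.69)]
top ring_back []
top ring_center [([227.5, 148.0], 0.17)]
top pliers_foot [([411.2, 213.8], 0.27)]
top spindle_top [([158.2, 266.6], 0.59)]
t 10.45 p [496.14 133.22 418.68] yaw x 16.53 tilt z [-0.  0. -1.] F [-0.78 -0.67 -2.5 ] w 39.23 q [0.24 0.24 1.86 0.   1.04 1.52]
```

View pics/g1.png

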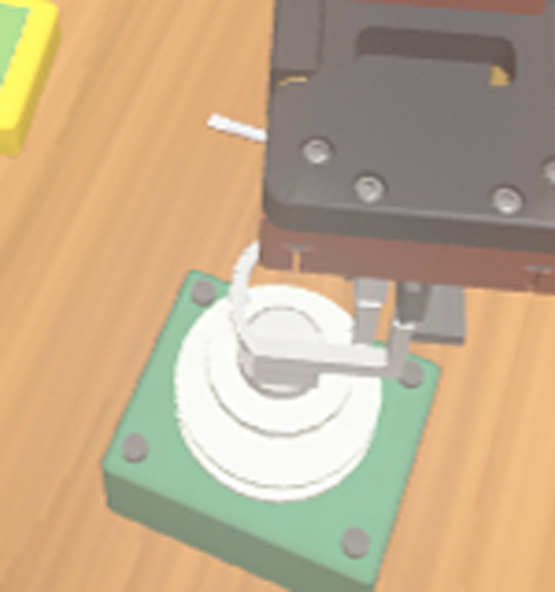

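View pics/g2.png

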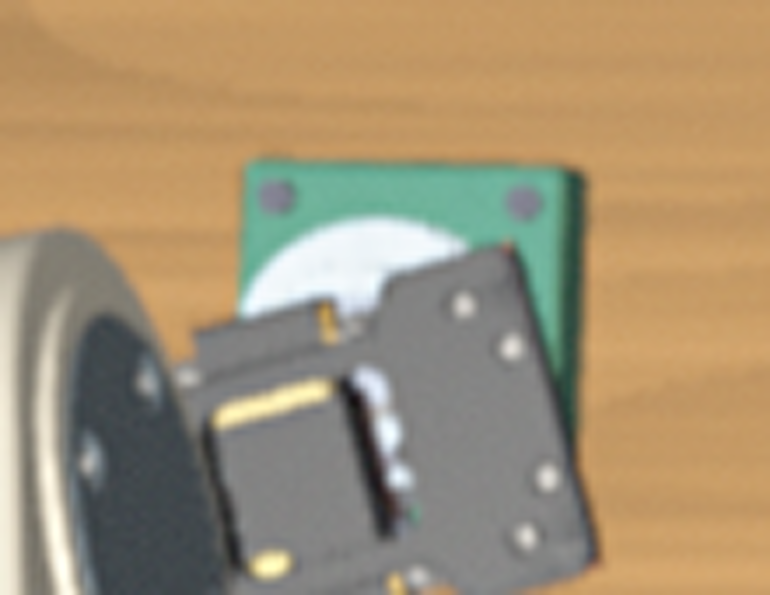

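>>> jog_arm(steps=[[[0,0,0,0,0,-2,1],[0,0,0,0,0,-4,1],[0,0,0,0,0,-6,1],[0,0,0,0,0,-7,1],[0,0,0,0,0,-7,1],[0,0,0,0,0,-7,1],[0,0,0,0,0,-7,1],[0,0,0,0,0,-7,1],[0,0,0,0,0,-7,1],[0,0,0,0,0,-7,1],[0,0,0,0,0,-7,1],[0,0,0,0,0,-7,1],[0,0,0,0,0,-6,1],[0,0,0,0,0,-4,1],[0,0,0,0,0,-2.5,1]]])

```text
t: 11.7
ee_pos: [496.1, 133.3, 418.7]
orientation: [1.928, 2.48, -0.0]
ft_force: [0.3, -0.4, -3.6]
width: 39.2
```

>>> jog_arm(steps=[[[-0.004,0.004,0,0,0,0,1],[-0.006,0.006,0,0,0,0,1],[-0.006,0.006,0.004,0,0,0,1],[-0.004,0.004,0.006,0,0,0,1],[-0.002,0.003,0.003,0,0,0,1],[0,0,0,0,0,0,1],[0,0,0,0,0,0,1]]])

```text
t: 12.28
ee_pos: [523.9, 117.3, 405.0]
orientation: [-1.934, -2.475, 0.002]
ft_force: [-0.4, 0.4, -2.0]
width: 39.2
```

```bash
python3 - <<'E'
from h import *
s=ctrl.get_image('side')[:,:,::-1];t=ctrl.get_image('top')[:,:,::-1]
cv2.imwrite('pics/h1r.png',s);cv2.imwrite('pics/h2r.png',t)
g=lambda i:(255*(i/255.)**.7).astype('uint8')
crop(g(s),(240,270,370,390),5,'pics/h1.png')
crop(g(t),(110,215,220,300),7,'pics/h2.png')
for n in ('side',):
  for k in('ring_back','ring_center','pliers_foot','spindle_top'): print(n,k,[(r['uv'],r['p']) for r in ctrl.landmark_of(k,n)][:2])
st()
E
```

```text
side ring_back [([307.8, 338.8], 0.6)]
side ring_center [([309.1, 324.2], 0.62)]
side pliers_foot [([309.8, 307.8], 0.73), ([303.9, 333.0], 0.32)]
side spindle_top [([305.7, 336.1], 0.76)]
t 12.58 p [523.65 117.67 405.89] yaw x 104.05 tilt z [ 3.e-04  1.e-04 -1.e+00] F [-0.86 -0.01 -2.25] w 39.33 q [ 0.2   0.29  1.82  0.    1.02 -0.05]
```

View pics/h1.png

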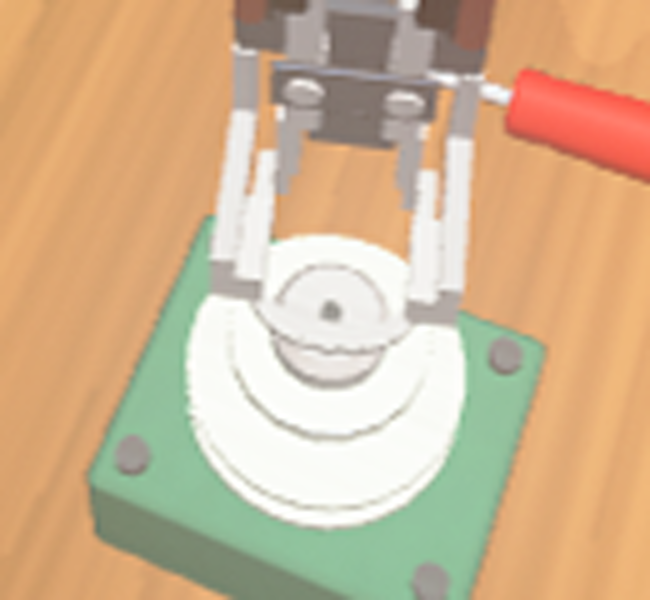

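View pics/h2.png

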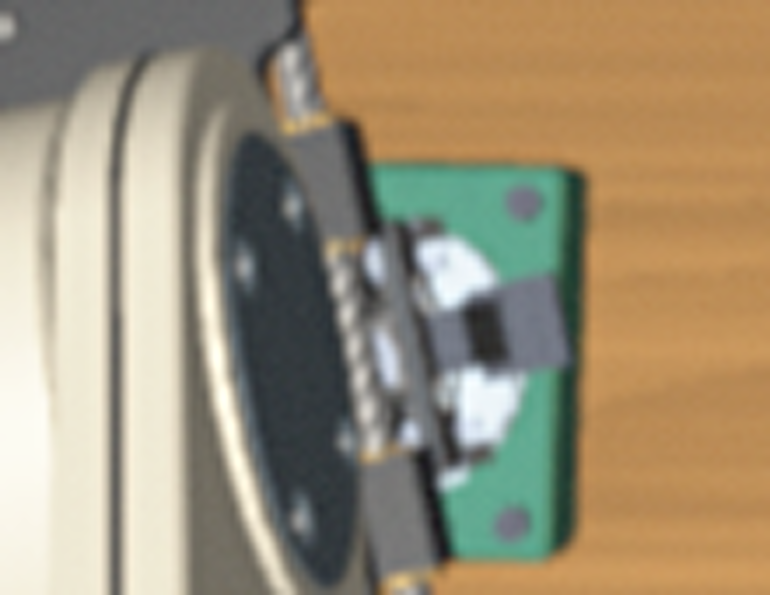

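```bash
cat > k.py <<'E'
from h import *
from scipy.optimize import least_squares
# pliers-frame -> world given TCP pose
def W(p,M,q,fz=277.7): return p+M[:,0]*q[0]-M[:,1]*q[1]+np.array([0,0,q[2]-fz])
E
python3 - <<'E'
from k import *
p,M=st()
L=lambda u,v:np.array(uc(u,v,240,270,5))
obs={(35,31,0):(211,290),(35,18,0):(260,298),(35,-18,0):(408,320),(35,-31,0):(457,325)}
for q,c in obs.items(): print(q,proj('side',W(p,M,q)).round(2),L(*c).round(2),(proj('side',W(p,M,q))-L(*c)).round(2))
h=L(331,310);print('hole',h)
for z in(104,106,108,110):
    s=onz('side',h,z);d=s-p;print(z,s.round(1),'plier frame',(d@M[:,0]).round(2),(-d@M[:,1]).round(2))
print('ring back inner/outer approx', [((onz('side',L(*c),p[2]-277.7-2.5)-p)@M[:,0]).round(1) for c in((331,333),(330,352))])
K=[proj('side',W(p,M,(x,0,0)))for x in(20,21)];print(K[1]-K[0])
E
```

```text
t 12.58 p [523.65 117.67 405.89] yaw x 104.05 tilt z [ 3.e-04  1.e-04 -1.e+00] F [-0.86 -0.01 -2.25] w 39.33 q [ 0.2   0.29  1.82  0.    1.02 -0.05]
(35, 31, 0) [330.75 337.55] [281.8 327.6] [48.95  9.95]
(35, 18, 0) [320.33 336.14] [291.6 329.2] [28.73  6.94]
(35, -18, 0) [291.76 332.27] [321.2 333.6] [-29.44  -1.33]
(35, -31, 0) [281.54 330.88] [331.  334.6] [-49.46  -3.72]
hole [305.8 331.6]
104 [519.2 137.9 104. ] plier frame 20.71 -0.53
106 [519.  138.8 106. ] plier frame 21.62 -0.53
108 [518.8 139.7 108. ] plier frame 22.52 -0.53
110 [518.6 140.5 110. ] plier frame 23.43 -0.52
ring back inner/outer approx [np.float64(36.5), np.float64(41.4)]
[-0.07661794  0.73243952]
```

```bash
python3 - <<'E'
from k import *
for z in(102,104,106,108,110):
    print(z,onz('top',uc(235,342,130,225,8),z).round(2),onz('side',(305.8,331.6),z).round(2))
s=ctrl.get_image('side')[:,:,::-1]
E
```

```text
102 [516.83 140.91 102.  ] [519.46 137.04 102.  ]
104 [516.91 140.48 104.  ] [519.23 137.92 104.  ]
106 [516.99 140.05 106.  ] [519.01 138.79 106.  ]
108 [517.08 139.62 108.  ] [518.79 139.67 108.  ]
110 [517.16 139.2  110.  ] [518.56 140.55 110.  ]
```

>>> jog_arm(steps=[[[0.001,0.0004,0.004,0,0,0,1],[0.0015,0.0004,0.005,0,0,0,1],[0,0,0.003,0,0,0,1],[0,0,0.001,0,0,0,1],[0,0,0,0,0,0,1],[0,0,0,0,0,0,1],[0,0,0,0,0,0,1]]])

```text
t: 13.22
ee_pos: [524.0, 120.1, 392.7]
orientation: [1.933, 2.476, 0.0]
ft_force: [-0.4, -0.5, -2.4]
width: 39.6
```

```bash
python3 - <<'E'
from k import *
s=ctrl.get_image('side')[:,:,::-1]
cv2.imwrite('pics/i1r.png',s)
g=lambda i:(255*(i/255.)**.9).astype('uint8')
crop(g(s),(265,290,345,365),8,'pics/i1.png')
st()
E
```

```text
t 13.27 p [524.05 120.1  392.82] yaw x 104.04 tilt z [ 3.e-04  1.e-04 -1.e+00] F [ 0.33 -0.65 -2.07] w 39.26 q [ 0.2   0.31  1.83 -0.    1.   -0.04]
```

View pics/i1.png

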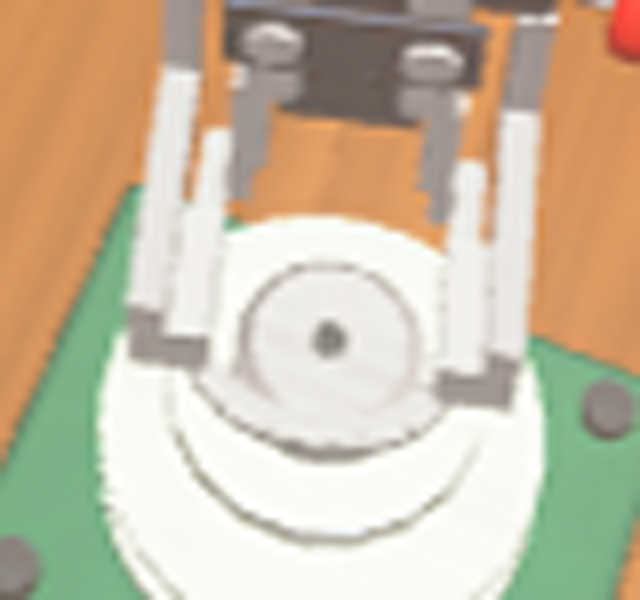

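```bash
python3 - <<'E'
from k import *
s=cv2.imread('pics/i1r.png')
g=np.clip((s.astype(float)-150)*2.4,0,255).astype('uint8')
crop(g,(280,315,332,355),14,'pics/i2.png')
E
```

```text
(no output)
```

View pics/i2.png

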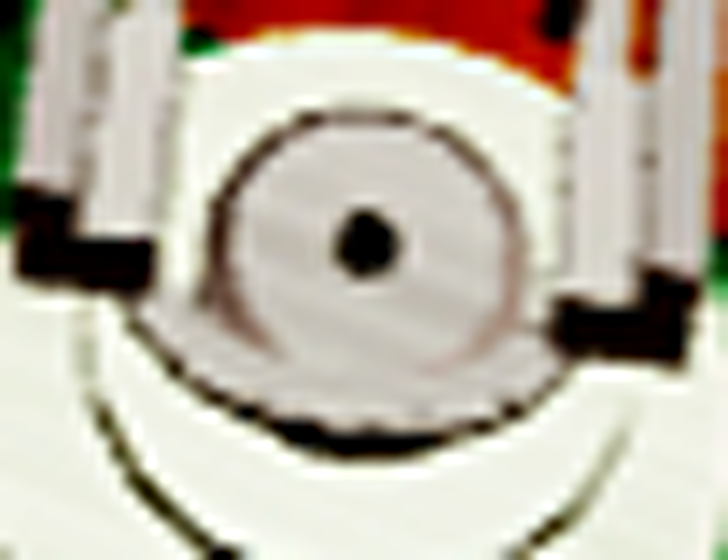

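```bash
cat >> k.py <<'E'
def solve(p,M,plates,hole,zs,fz=277.7):
    # plates: dict q->uv ; solve offset (ox,oy) of pliers wrt TCP, as seen by side cam
    f=lambda o:np.concatenate([proj('side',W(p,M,(q[0]+o[0],q[1]+o[1],q[2]),fz))-c for q,c in plates.items()])
    r=least_squares(f,[0,0]);print('offset',r.x.round(2),'res px',r.fun.round(2))
    for z in zs:
        d=onz('side',hole,z)-p;print(z,'spindle in pliers frame',(d@M[:,0]-r.x[0]).round(2),(-d@M[:,1]-r.x[1]).round(2))
    return r.x
E
python3 - <<'E'
from k import *
p,M=st()
L=lambda u,v:np.array(uc(u,v,280,315,14))
o=solve(p,M,{(35,-31,0):L(18,285),(35,-18,0):L(152,293),(35,18,0):L(555,345),(35,31,0):L(690,365)},L(366,243),(105,106,107,108,109))
for zz,v in((-.5,425),(-4.5,452)):
    print('ring outer',((onz('side',L(362,v),p[2]-277.7+zz)-p)@M[:,0]-o[0]).round(2))
E
```

```text
t 13.27 p [524.05 120.1  392.82] yaw x 104.04 tilt z [ 3.e-04  1.e-04 -1.e+00] F [ 0.33 -0.65 -2.07] w 39.26 q [ 0.2   0.31  1.83 -0.    1.   -0.04]
offset [-3.46 -0.21] res px [-0.04 -0.64  0.39  0.16 -0.44  0.26  0.1   0.22]
105 spindle in pliers frame 22.79 0.53
106 spindle in pliers frame 23.24 0.53
107 spindle in pliers frame 23.69 0.53
108 spindle in pliers frame 24.14 0.53
109 spindle in pliers frame 24.59 0.53
ring outer 44.23
ring outer 45.05
```

>>> jog_arm(steps=[[[0.0012,-0.0005,0,0,0,0,1],[0,0,0.001,0,0,0,1],[0,0,0.001,0,0,0,1],[0,0,0.001,0,0,0,1],[0,0,0.001,0,0,0,1],[0,0,0.001,0,0,0,1],[0,0,0,0,0,0,1],[0,0,0,0,0,0,1]]])

```text
t: 13.93
ee_pos: [523.2, 121.1, 387.6]
orientation: [-1.933, -2.476, 0.0]
ft_force: [-0.3, -0.0, -3.4]
width: 39.2
```

```bash
python3 - <<'E'
from k import *
s=ctrl.get_image('side')[:,:,::-1]
cv2.imwrite('pics/j1r.png',s)
g=np.clip((s.astype(float)-150)*2.4,0,255).astype('uint8')
crop(g,(280,315,332,355),14,'pics/j2.png')
st()
E
```

```text
t 13.98 p [523.18 121.17 387.63] yaw x 104.04 tilt z [-1.e-04 -0.e+00 -1.e+00] F [-0.81 -0.07 -2.14] w 39.61 q [ 0.21  0.32  1.84  0.    0.99 -0.04]
```

View pics/j2.png

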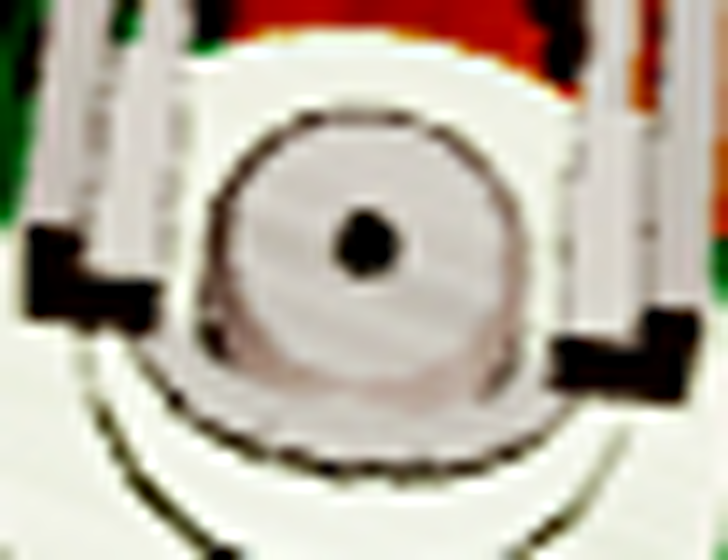

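```bash
python3 - <<'E'
from k import *
p,M=st()
L=lambda u,v:np.array(uc(u,v,280,315,14))
o=solve(p,M,{(35,-31,0):L(27,320),(35,-18,0):L(155,333),(35,18,0):L(553,390),(35,31,0):L(690,402)},L(366,243),(105,106,107,108,109))
for zz,v in((-.5,468),(-4.5,475)):
    print('ring outer',((onz('side',L(362,v),p[2]-277.7+zz)-p)@M[:,0]-o[0]).round(2))
E
```

```text
t 13.98 p [523.18 121.17 387.63] yaw x 104.04 tilt z [-1.e-04 -0.e+00 -1.e+00] F [-0.81 -0.07 -2.14] w 39.61 q [ 0.21  0.32  1.84  0.    0.99 -0.04]
offset [-3.29 -0.21] res px [-0.37 -0.33  0.43  0.1  -0.2  -0.16  0.14  0.37]
105 spindle in pliers frame 21.36 -0.18
106 spindle in pliers frame 21.82 -0.18
107 spindle in pliers frame 22.27 -0.18
108 spindle in pliers frame 22.72 -0.17
109 spindle in pliers frame 23.17 -0.17
ring outer 44.61
ring outer 43.62
```

>>> jog_arm(steps=[[[0,0,0.001,0,0,0,1],[0,0,0.001,0,0,0,1],[0,0,0.001,0,0,0,1],[0,0,0,0,0,0,1]]])

```text
t: 14.32
ee_pos: [523.1, 121.2, 384.4]
orientation: [-1.933, -2.476, 0.0]
ft_force: [0.6, 0.1, -2.8]
width: 39.4
```

>>> jog_arm(steps=[[[0,0,0.001,0,0,0,1],[0,0,0.001,0,0,0,1],[0,0,0,0,0,0,1]]])

```text
t: 14.57
ee_pos: [523.1, 121.2, 382.5]
orientation: [-1.933, -2.476, 0.0]
ft_force: [0.0, 2.1, -2.4]
width: 39.2
```

```bash
python3 - <<'E'
from k import *
s=ctrl.get_image('side')[:,:,::-1]
cv2.imwrite('pics/l1r.png',s)
g=np.clip((s.astype(float)-150)*2.4,0,255).astype('uint8')
crop(g,(280,315,332,355),14,'pics/l2.png')
st();st()
E
```

```text
t 14.62 p [523.17 121.22 382.56] yaw x 104.04 tilt z [-2.e-04  1.e-04 -1.e+00] F [-0.47  1.45 -2.06] w 38.85 q [ 0.21  0.32  1.84  0.    0.98 -0.04]
t 14.62 p [523.17 121.22 382.56] yaw x 104.04 tilt z [-2.e-04  1.e-04 -1.e+00] F [-0.47  1.45 -2.06] w 38.85 q [ 0.21  0.32  1.84  0.    0.98 -0.04]
```

View pics/l2.png

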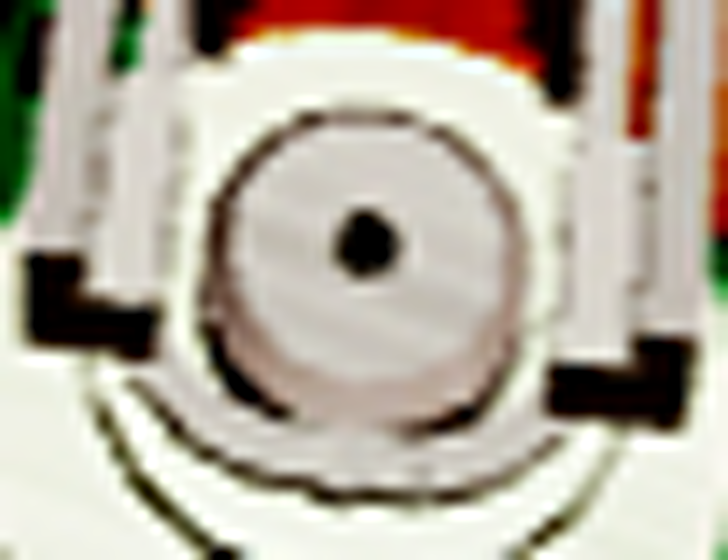

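>>> jog_arm(steps=[[[0.0008,0,0,0,0,0,1],[0,0,0,0,0,0,1]]])

```text
t: 14.78
ee_pos: [523.0, 122.0, 382.7]
orientation: [1.933, 2.476, -0.0]
ft_force: [0.2, -0.3, -2.5]
width: 39.0
```

>>> jog_arm(steps=[[[0,0,0.001,0,0,0,1],[0,0,0.001,0,0,0,1],[0,0,0,0,0,0,1]]])

```text
t: 15.03
ee_pos: [522.9, 121.9, 380.5]
orientation: [-1.933, -2.476, 0.0]
ft_force: [-0.1, -0.1, -2.0]
width: 39.6
```

```bash
python3 - <<'E'
from k import *
s=ctrl.get_image('side')[:,:,::-1]
cv2.imwrite('pics/m1r.png',s)
g=np.clip((s.astype(float)-150)*2.4,0,255).astype('uint8')
crop(g,(280,315,332,355),14,'pics/m2.png')
st();ctrl.get_image('side');st()
E
```

```text
t 15.08 p [522.93 121.89 380.53] yaw x 104.04 tilt z [-3.e-04 -2.e-04 -1.e+00] F [ 0.93  0.09 -2.99] w 39.0 q [ 0.21  0.33  1.84 -0.    0.97 -0.04]
t 15.13 p [522.95 121.91 380.57] yaw x 104.04 tilt z [-2.e-04 -1.e-04 -1.e+00] F [ 1.45  0.05 -2.34] w 39.5 q [ 0.21  0.33  1.84 -0.    0.97 -0.04]
```

View pics/m2.png

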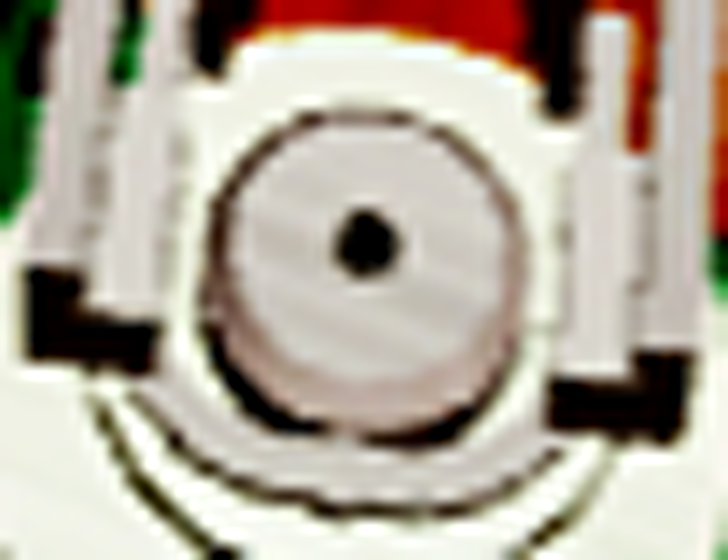

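>>> jog_arm(steps=[[[0,0,0.001,0,0,0,1],[0,0,0.001,0,0,0,1],[0,0,0.0005,0,0,0,1],[0,0,0,0,0,0,1]]])

```text
t: 15.47
ee_pos: [523.1, 121.9, 378.2]
orientation: [1.933, 2.476, 0.0]
ft_force: [0.3, 0.7, -0.1]
width: 39.3
```

>>> jog_arm(steps=[[[0,0,0.001,0,0,0,1],[0,0,0,0,0,0,1]]])

```text
t: 15.63
ee_pos: [523.1, 122.0, 377.3]
orientation: [1.933, 2.476, 0.001]
ft_force: [0.2, 0.0, -1.4]
width: 39.1
```

>>> jog_arm(steps=[[[0,0,0.001,0,0,0,1],[0,0,0,0,0,0,1]]])

```text
t: 15.8
ee_pos: [523.1, 122.0, 376.2]
orientation: [1.933, 2.476, 0.001]
ft_force: [-0.2, -0.2, 1.6]
width: 39.4
```

>>> jog_arm(steps=[[[0,0,0.001,0,0,0,1],[0,0,0,0,0,0,1]]])

```text
t: 15.97
ee_pos: [523.1, 122.0, 375.2]
orientation: [1.933, 2.476, 0.001]
ft_force: [0.6, 0.1, 0.5]
width: 39.6
```

>>> jog_arm(steps=[[[0,0,0.001,0,0,0,1],[0,0,0.0005,0,0,0,1],[0,0,0,0,0,0,1]]])

```text
t: 16.22
ee_pos: [523.1, 122.0, 373.7]
orientation: [1.933, 2.476, 0.001]
ft_force: [0.7, 0.0, 2.5]
width: 39.3
```

>>> jog_arm(steps=[[[0,0,0.0005,0,0,0,1],[0,0,0,0,0,0,1]]])

```text
t: 16.38
ee_pos: [523.1, 122.0, 373.3]
orientation: [1.933, 2.476, 0.0]
ft_force: [0.1, -1.5, 2.8]
width: 39.5
```

>>> jog_arm(steps=[[[0,0,0.0005,0,0,0,1],[0,0,0,0,0,0,1]]])

```text
t: 16.55
ee_pos: [523.1, 122.0, 372.7]
orientation: [1.933, 2.476, 0.0]
ft_force: [0.3, 0.3, 1.9]
width: 39.2
```

>>> jog_arm(steps=[[[0,0,0.0005,0,0,0,1],[0,0,0,0,0,0,1]]])

```text
t: 16.72
ee_pos: [523.1, 122.0, 372.4]
orientation: [1.933, 2.476, 0.0]
ft_force: [0.0, 0.7, 3.7]
width: 39.1
```

>>> jog_arm(steps=[[[0,0,0.0004,0,0,0,1],[0,0,0,0,0,0,1]]])

```text
t: 16.88
ee_pos: [523.1, 121.9, 372.3]
orientation: [1.933, 2.476, 0.001]
ft_force: [-0.0, -1.0, 7.4]
width: 39.4
```

>>> jog_arm(steps=[[[0,0,0.0004,0,0,0,1],[0,0,0,0,0,0,1]]])

```text
t: 17.05
ee_pos: [523.2, 121.9, 372.3]
orientation: [1.933, 2.476, 0.001]
ft_force: [-0.7, -0.4, 10.4]
width: 39.2
```

```bash
python3 - <<'E'
from k import *
s=ctrl.get_image('side')[:,:,::-1]
cv2.imwrite('pics/n1r.png',s)
g=np.clip((s.astype(float)-150)*2.4,0,255).astype('uint8')
crop(g,(280,315,332,355),14,'pics/n2.png')
for i in range(3): ctrl.get_image('side');st()
E
```

```text
t 17.15 p [523.16 121.93 372.25] yaw x 104.04 tilt z [ 8.e-04  0.e+00 -1.e+00] F [-1.69 -0.27 10.4 ] w 39.2 q [ 0.21  0.34  1.85 -0.    0.95 -0.04]
t 17.2 p [523.15 121.92 372.25] yaw x 104.04 tilt z [ 8.e-04  0.e+00 -1.e+00] F [-0.74  0.41  9.2 ] w 39.47 q [ 0.21  0.34  1.85 -0.    0.95 -0.04]
t 17.25 p [523.14 121.93 372.24] yaw x 104.04 tilt z [ 7.e-04  0.e+00 -1.e+00] F [-1.46 -0.9  10.04] w 39.51 q [ 0.21  0.34  1.85 -0.    0.95 -0.04]
```

View pics/n2.png

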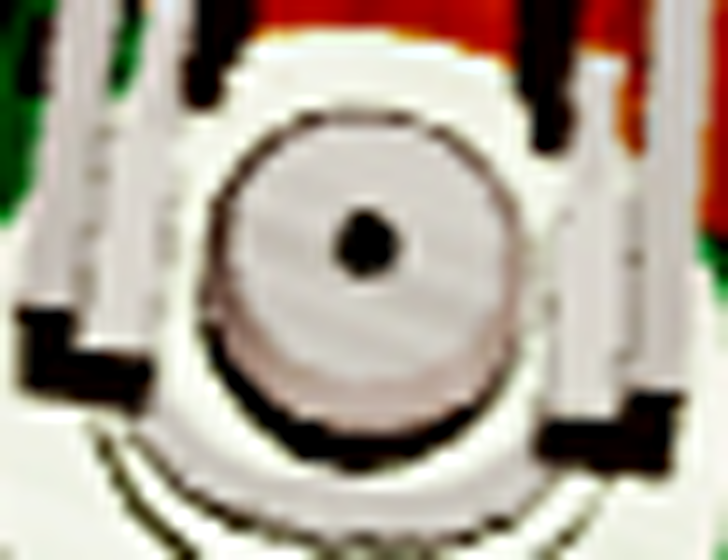

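>>> jog_arm(steps=[[[-0.0005,0,0,0,0,0,1],[-0.0005,0,0,0,0,0,1],[-0.0005,0,0,0,0,0,1],[-0.0005,0,0,0,0,0,1],[0,0,0,0,0,0,1]]])

```text
t: 17.67
ee_pos: [523.7, 120.3, 372.2]
orientation: [1.934, 2.476, 0.002]
ft_force: [-0.7, 1.1, 8.1]
width: 39.1
```

>>> jog_arm(steps=[[[-0.0005,0,0,0,0,0,1],[0,0,0,0,0,0,1]]])

```text
t: 17.83
ee_pos: [523.8, 119.8, 372.2]
orientation: [1.934, 2.476, 0.003]
ft_force: [-0.6, 1.7, 7.8]
width: 39.0
```

>>> jog_arm(steps=[[[-0.0005,0,0,0,0,0,1],[0,0,0,0,0,0,1]]])

```text
t: 18.0
ee_pos: [524.0, 119.4, 372.2]
orientation: [1.934, 2.476, 0.003]
ft_force: [-0.4, 2.1, 8.2]
width: 39.5
```

>>> jog_arm(steps=[[[-0.0005,0,0,0,0,0,1],[0,0,0,0,0,0,1]]])

```text
t: 18.17
ee_pos: [524.1, 118.9, 372.2]
orientation: [1.934, 2.476, 0.003]
ft_force: [-0.7, 2.1, 8.1]
width: 38.9
```

>>> jog_arm(steps=[[[-0.0005,0,0,0,0,0,1],[0,0,0,0,0,0,1]]])

```text
t: 18.33
ee_pos: [524.2, 118.5, 372.1]
orientation: [-1.934, -2.476, -0.003]
ft_force: [-0.5, 2.0, 7.3]
width: 39.2
```

```bash
python3 - <<'E'
from k import *
s=ctrl.get_image('side')[:,:,::-1]
cv2.imwrite('pics/o1r.png',s)
g=np.clip((s.astype(float)-150)*2.4,0,255).astype('uint8')
crop(g,(280,315,332,355),14,'pics/o2.png')
for i in range(2): ctrl.get_image('side');st()
E
```

```text
t 18.43 p [524.18 118.5  372.09] yaw x 104.02 tilt z [ 0.001   0.0014 -1.    ] F [-0.77  2.48  7.27] w 39.79 q [ 0.2   0.34  1.85  0.    0.95 -0.05]
t 18.48 p [524.17 118.49 372.11] yaw x 104.02 tilt z [ 0.001   0.0014 -1.    ] F [-0.6   2.06  8.19] w 39.36 q [ 0.2   0.34  1.85  0.    0.95 -0.05]
```

View pics/o2.png

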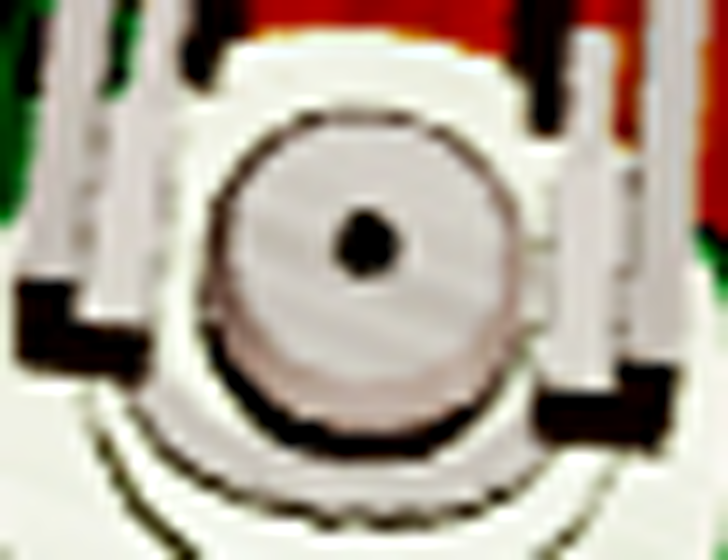

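```bash
python3 - <<'E'
from k import *
s1=cv2.imread('pics/n1r.png');s2=cv2.imread('pics/o1r.png')
g=lambda s:np.clip((s.astype(float)-150)*2.4,0,255).astype('uint8')
a=cv2.resize(g(s1)[318:358,275:335],None,fx=6.6,fy=13,interpolation=cv2.INTER_CUBIC)
b=cv2.resize(g(s2)[318:358,275:335],None,fx=6.6,fy=13,interpolation=cv2.INTER_CUBIC)
cv2.imwrite('pics/p.png',np.hstack([a,b]))
# column profiles near center
for s in(s1,s2):
    print(s[330:362,304:308].mean((1,2)).round(0).astype(int))
E
```

```text
[187 142 132 142 189 233 234 235 233 231 233 234 224 224 225 208 146 149
 171 245 233 233 235 192 197 254 252 252 210 175 243 252]
[186 141 132 142 189 233 233 234 232 231 232 234 224 223 224 207 145 155
 224 234 236 204 188 253 251 250 250 252 209 175 245 251]
```

View pics/p.png

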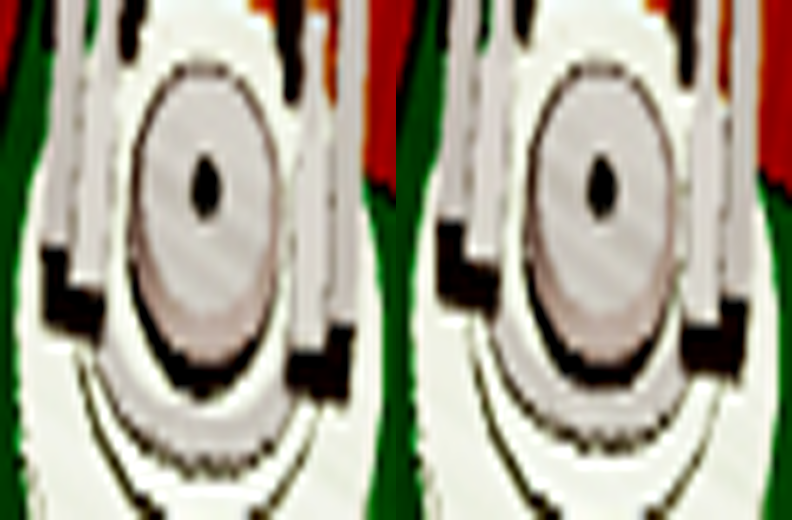

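```bash
python3 - <<'E'
from k import *
p,M=st()
S=onz('side',(305.8,331.6),108.0)
for r in (19.25,20,21,22.05):
    print(r,proj('side',S+M[:,0]*r-[0,0,14]).round(2),proj('side',S+M[:,0]*r-[0,0,18]).round(2))
for r in (16,14.2): print('spindle edge',r,proj('side',S+M[:,0]*r-[0,0,4]).round(2),proj('side',S+M[:,0]*r-[0,0,12]).round(2),proj('side',S+M[:,0]*r-[0,0,18]).round(2))
print('collar edge',proj('side',S+M[:,0]*27-[0,0,18]).round(2))
E
```

```text
t 18.48 p [524.17 118.49 372.11] yaw x 104.02 tilt z [ 0.001   0.0014 -1.    ] F [-0.6   2.06  8.19] w 39.36 q [ 0.2   0.34  1.85  0.    0.95 -0.05]
19.25 [303.85 350.2 ] [303.73 351.41]
20 [303.79 350.77] [303.67 351.97]
21 [303.71 351.52] [303.59 352.72]
22.05 [303.63 352.32] [303.51 353.51]
spindle edge 16 [304.42 344.68] [304.17 347.16] [303.99 348.98]
spindle edge 14.2 [304.56 343.33] [304.31 345.82] [304.13 347.65]
collar edge [303.11 357.27]
```

>>> jog_arm(steps=[[[-0.0005,0,0,0,0,0,1],[0,0,0,0,0,0,1],[0,0,0,0,0,0,1]]])

```text
t: 18.73
ee_pos: [524.3, 118.0, 372.0]
orientation: [-1.934, -2.476, -0.003]
ft_force: [0.1, 2.7, 8.1]
width: 39.4
```

>>> jog_arm(steps=[[[-0.0005,0,0,0,0,0,1],[0,0,0,0,0,0,1],[0,0,0,0,0,0,1]]])

```text
t: 18.98
ee_pos: [524.4, 117.6, 372.0]
orientation: [-1.934, -2.475, -0.003]
ft_force: [-1.5, 3.5, 6.3]
width: 39.5
```

>>> jog_arm(steps=[[[-0.0005,0,0,0,0,0,1],[0,0,0,0,0,0,1],[0,0,0,0,0,0,1]]])

```text
t: 19.23
ee_pos: [524.4, 117.1, 371.9]
orientation: [-1.934, -2.475, -0.003]
ft_force: [-0.3, 2.1, 6.5]
width: 39.3
```

```bash
python3 - <<'E'
from k import *
s=ctrl.get_image('side')[:,:,::-1]
cv2.imwrite('pics/q1r.png',s)
g=np.clip((s.astype(float)-150)*2.4,0,255).astype('uint8')
crop(g,(280,315,332,355),14,'pics/q2.png')
print(s[330:362,304:308].mean((1,2)).round(0).astype(int))
for i in range(2): ctrl.get_image('side');st()
E
```

```text
[186 141 132 141 188 233 233 234 232 231 232 233 224 223 224 206 144 156
 222 234 235 189 197 254 251 250 250 252 208 175 245 251]
t 19.33 p [524.47 117.15 371.93] yaw x 104.01 tilt z [ 7.0e-04  1.6e-03 -1.0e+00] F [0.42 3.04 6.48] w 39.5 q [ 0.2   0.34  1.85  0.    0.95 -0.05]
t 19.38 p [524.45 117.13 371.92] yaw x 104.01 tilt z [ 6.0e-04  1.6e-03 -1.0e+00] F [-0.28  3.31  7.02] w 39.19 q [ 0.2   0.34  1.85  0.    0.95 -0.05]
```

View pics/q2.png

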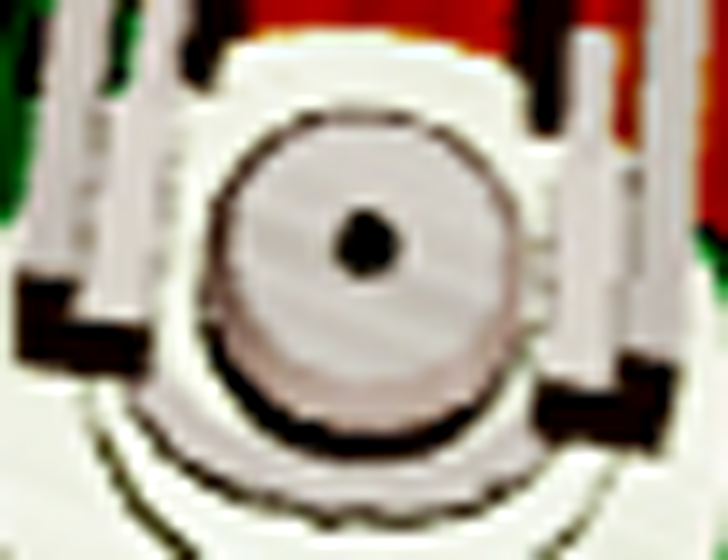

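>>> jog_arm(steps=[[[0,0,0.0002,0,0,0,0.08],[0,0,0,0,0,0,0.08],[0,0,0,0,0,0,0.08]]])

```text
t: 19.63
ee_pos: [524.5, 116.7, 371.7]
orientation: [1.933, 2.476, 0.001]
ft_force: [-0.4, -0.0, 6.0]
width: 40.9
```

>>> jog_arm(steps=[[[-0.0003,0,0.0003,0,0,0,0.04],[0,0,0,0,0,0,0.04]]])

```text
t: 19.8
ee_pos: [524.7, 116.4, 371.5]
orientation: [1.933, 2.476, 0.002]
ft_force: [0.4, -0.3, 6.2]
width: 42.2
```

>>> jog_arm(steps=[[[-0.0003,0,0.0003,0,0,0,0.0],[0,0,0,0,0,0,0.0]]])

```text
t: 19.97
ee_pos: [524.8, 116.1, 371.3]
orientation: [1.933, 2.476, 0.002]
ft_force: [-0.3, -0.6, 6.0]
width: 44.2
```

>>> jog_arm(steps=[[[-0.0004,0,0.0004,0,0,0,-0.04],[0,0,0,0,0,0,-0.04]]])

```text
t: 20.13
ee_pos: [525.0, 115.7, 371.0]
orientation: [1.933, 2.475, 0.002]
ft_force: [0.6, 0.9, 7.8]
width: 45.8
```

```bash
python3 - <<'E'
from k import *
s=ctrl.get_image('side')[:,:,::-1]
cv2.imwrite('pics/r1r.png',s)
g=np.clip((s.astype(float)-150)*2.4,0,255).astype('uint8')
crop(g,(280,315,332,355),14,'pics/r2.png')
print(s[330:362,304:308].mean((1,2)).round(0).astype(int))
for i in range(2): ctrl.get_image('side');st()
E
```

```text
[186 141 132 141 188 233 233 234 232 231 232 233 223 223 225 206 145 153
 202 234 234 234 176 215 254 250 250 252 208 175 245 251]
t 20.23 p [524.93 115.7  370.98] yaw x 104.04 tilt z [ 1.5e-03  3.0e-04 -1.0e+00] F [ 0.18 -0.38  8.45] w 46.12 q [ 0.19  0.34  1.85 -0.    0.95 -0.05]
t 20.28 p [524.95 115.7  370.99] yaw x 104.04 tilt z [ 1.5e-03  3.0e-04 -1.0e+00] F [-0.4  -0.11  7.86] w 46.04 q [ 0.19  0.34  1.85  0.    0.95 -0.05]
```

View pics/r2.png

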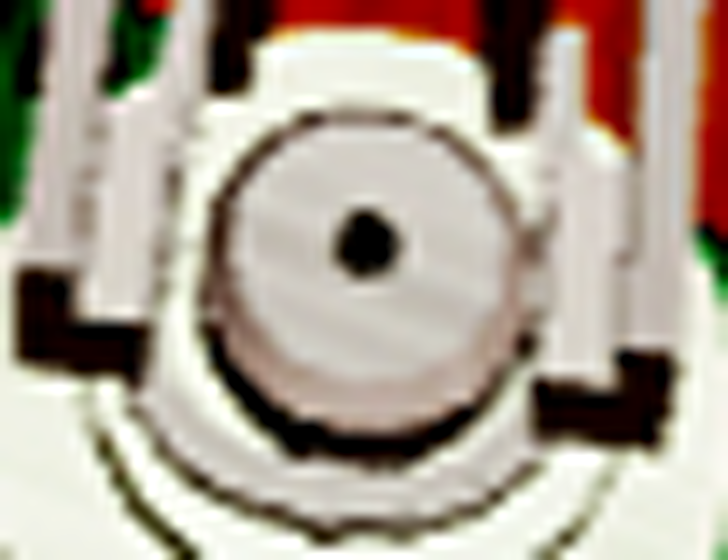

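>>> jog_arm(steps=[[[-0.0005,0,0,0,0,0,-0.04],[-0.0005,0,0,0,0,0,-0.04],[0,0,0,0,0,0,-0.04]]])

```text
t: 20.53
ee_pos: [525.2, 114.7, 370.9]
orientation: [1.933, 2.476, 0.002]
ft_force: [1.1, -0.1, 7.5]
width: 46.0
```

>>> jog_arm(steps=[[[-0.0005,0,0,0,0,0,-0.04],[0,0,0,0,0,0,-0.04]]])

```text
t: 20.7
ee_pos: [525.3, 114.2, 370.8]
orientation: [1.933, 2.476, 0.002]
ft_force: [-0.9, -0.1, 6.5]
width: 45.9
```

```bash
python3 - <<'E'
from k import *
s=ctrl.get_image('side')[:,:,::-1]
cv2.imwrite('pics/s1r.png',s)
g=np.clip((s.astype(float)-150)*2.4,0,255).astype('uint8')
crop(g,(280,315,332,355),14,'pics/s2.png')
print(s[330:362,304:308].mean((1,2)).round(0).astype(int))
for i in range(2): ctrl.get_image('side');st()
E
```

```text
[186 141 131 141 188 233 233 234 232 230 232 233 223 223 224 206 145 155
 219 233 233 232 166 227 253 250 250 252 207 175 245 251]
t 20.8 p [525.28 114.27 370.85] yaw x 104.04 tilt z [ 1.4e-03  4.0e-04 -1.0e+00] F [-0.15  1.28  7.15] w 46.11 q [ 0.19  0.34  1.85  0.    0.95 -0.05]
t 20.85 p [525.29 114.26 370.87] yaw x 104.04 tilt z [ 1.5e-03  3.0e-04 -1.0e+00] F [ 0.24 -0.14  5.86] w 45.74 q [ 0.19  0.34  1.85  0.    0.95 -0.05]
```

View pics/s2.png

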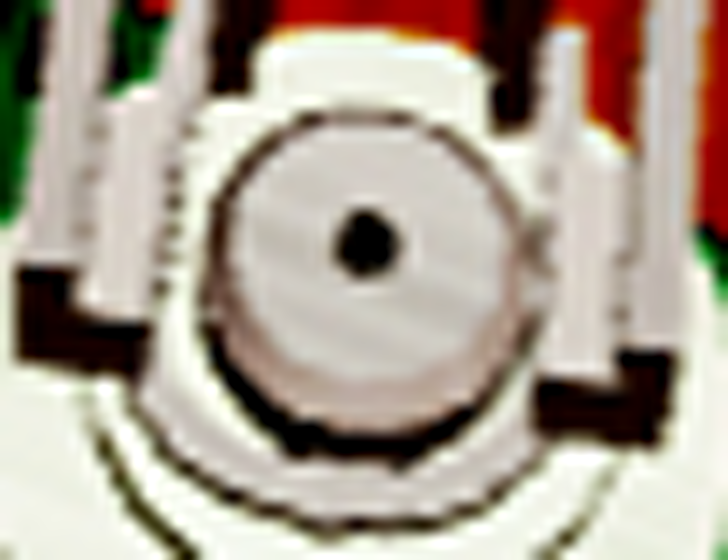

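```bash
python3 - <<'E'
from k import *
a=cv2.imread('pics/n1r.png');b=cv2.imread('pics/s1r.png')
f=lambda s:cv2.resize(s[220:360,260:350],None,fx=4.2,fy=4.2,interpolation=cv2.INTER_CUBIC)
cv2.imwrite('pics/t.png',np.hstack([f(a),f(b)]))
E
```

View pics/t.png

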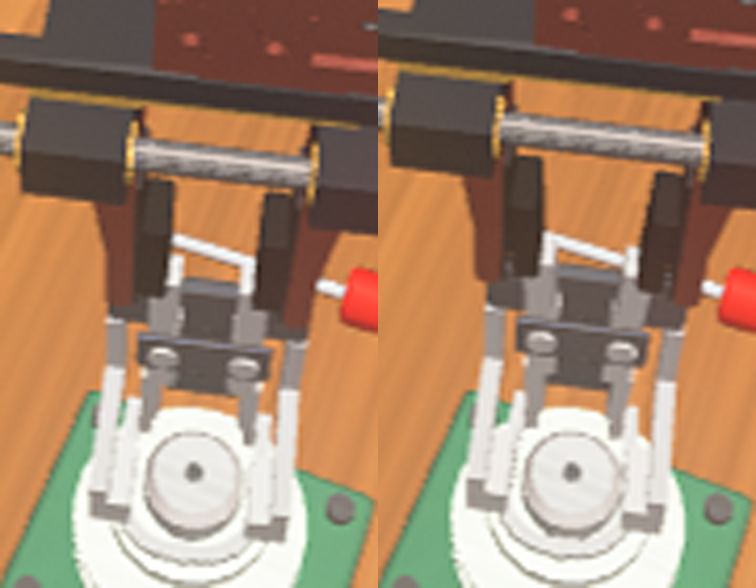

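>>> jog_arm(steps=[[[0.0009,0,0,0,-0.5,0,-0.04],[0.0009,0,0,0,-0.5,0,-0.04],[0,0,0,0,0,0,-0.04],[0,0,0,0,0,0,-0.04]]])

```text
t: 21.18
ee_pos: [524.8, 116.1, 370.7]
orientation: [1.924, 2.465, -0.015]
ft_force: [0.9, 0.5, 5.9]
width: 46.0
```

```bash
python3 - <<'E'
from k import *
s=ctrl.get_image('side')[:,:,::-1]
cv2.imwrite('pics/u1r.png',s)
g=np.clip((s.astype(float)-150)*2.4,0,255).astype('uint8')
a=cv2.resize(g[315:355,280:332],None,fx=10,fy=10,interpolation=cv2.INTER_CUBIC)
cv2.imwrite('pics/u2.png',a)
print(s[330:362,304:308].mean((1,2)).round(0).astype(int))
for i in range(2): ctrl.get_image('side');st()
E
```

```text
[187 142 132 142 189 234 234 235 233 231 233 234 224 224 225 207 145 156
 221 233 234 234 164 236 253 250 251 252 209 176 246 252]
t 21.28 p [524.77 116.07 370.67] yaw x 104.04 tilt z [ 0.0054 -0.0166 -0.9998] F [0.12 0.1  6.12] w 45.91 q [ 0.2   0.34  1.85 -0.02  0.95 -0.03]
t 21.33 p [524.78 116.05 370.66] yaw x 104.04 tilt z [ 0.0054 -0.0166 -0.9998] F [1.02 0.98 5.37] w 45.92 q [ 0.2   0.34  1.85 -0.02  0.95 -0.03]
```

View pics/u2.png

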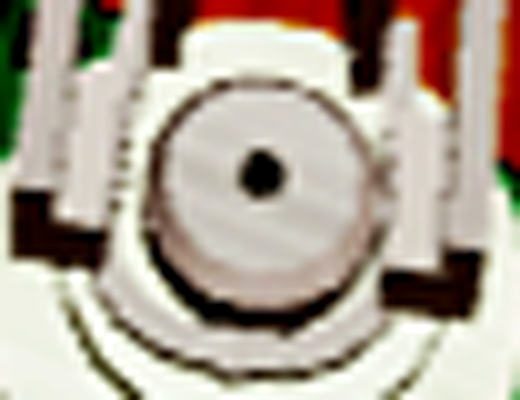

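```bash
python3 - <<'E'
from k import *
f=lambda n:cv2.resize(cv2.imread(n)[235:360,270:340],None,fx=3.7,fy=4.6,interpolation=cv2.INTER_CUBIC)
cv2.imwrite('pics/v.png',np.hstack([f('pics/q1r.png'),f('pics/r1r.png'),f('pics/u1r.png')]))
E
```

```text
(no output)
```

View pics/v.png

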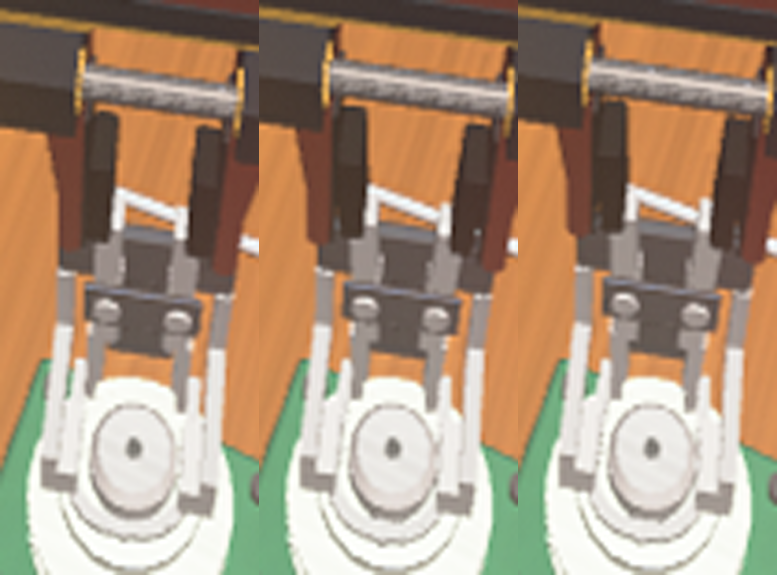

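>>> jog_arm(steps=[[[0.0014,0,0,0,-0.5,0,-0.04],[0.0014,0,0,0,-0.5,0,-0.04],[0.0014,0,0,0,-0.5,0,-0.04],[0.0014,0,0,0,-0.5,0,-0.04],[0,0,0,0,0,0,-0.04],[0,0,0,0,0,0,-0.04]]])

```text
t: 21.83
ee_pos: [523.3, 121.6, 370.4]
orientation: [1.907, 2.443, -0.049]
ft_force: [0.7, 0.1, 5.3]
width: 45.9
```

```bash
python3 - <<'E'
from k import *
s=ctrl.get_image('side')[:,:,::-1]
cv2.imwrite('pics/w1r.png',s)
g=np.clip((s.astype(float)-150)*2.4,0,255).astype('uint8')
print(s[330:362,304:308].mean((1,2)).round(0).astype(int))
f=lambda n:cv2.resize(cv2.imread(n)[235:360,270:340],None,fx=3.7,fy=4.6,interpolation=cv2.INTER_CUBIC)
cv2.imwrite('pics/w.png',np.hstack([f('pics/u1r.png'),f('pics/w1r.png')]))
for i in range(2): ctrl.get_image('side');st()
E
```

```text
[190 144 135 145 192 236 236 237 235 234 235 236 226 226 227 211 148 159
 223 236 236 236 170 230 254 251 252 253 212 179 247 252]
t 21.93 p [523.33 121.52 370.34] yaw x 104.05 tilt z [ 0.0136 -0.0507 -0.9986] F [ 0.33 -0.08  5.23] w 45.91 q [ 0.22  0.34  1.85 -0.06  0.95  0.01]
t 21.98 p [523.36 121.5  370.36] yaw x 104.04 tilt z [ 0.0136 -0.0506 -0.9986] F [0.51 0.49 5.16] w 45.75 q [ 0.22  0.34  1.85 -0.06  0.95  0.01]
```

View pics/w.png

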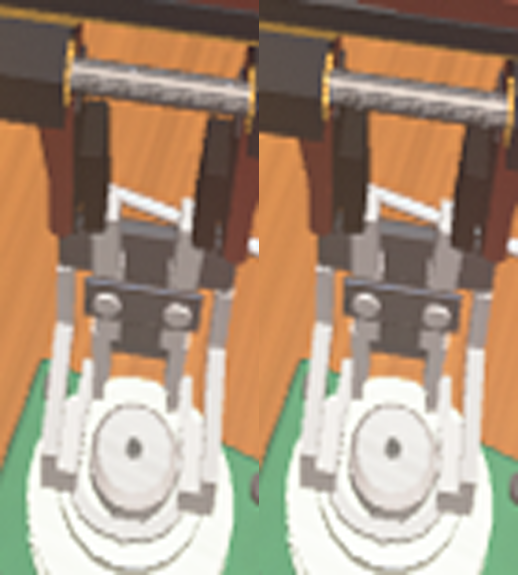

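>>> jog_arm(steps=[[[0,0,-0.0002,0,0,0,-0.04],[0.0011,0,0,0,-0.5,0,-0.04],[0,0,0,0,0,0,-0.04]]])

```text
t: 22.23
ee_pos: [522.9, 122.6, 370.2]
orientation: [1.903, 2.437, -0.058]
ft_force: [0.7, 0.9, 4.2]
width: 46.2
```

```bash
cat >> k.py <<'E'
def snap(fn,ref):
    s=ctrl.get_image('side')[:,:,::-1];cv2.imwrite(fn,s)
    print(s[330:362,304:308].mean((1,2)).round(0).astype(int)[17:26])
    f=lambda s:cv2.resize(s[235:360,270:340],None,fx=3.7,fy=4.6,interpolation=cv2.INTER_CUBIC)
    g=lambda s:cv2.resize(np.clip((s[318:358,278:334].astype(float)-150)*2.4,0,255).astype('uint8'),None,fx=4.6,fy=14.375/1,interpolation=cv2.INTER_CUBIC)
    cv2.imwrite(fn.replace('r.png','.png'),np.hstack([f(cv2.imread(ref)),f(s),g(s)]))
    fs=[]
    for i in range(2): 
        ctrl.get_image('side');fs.append(ctrl.get_obs()['ft_force'])
    print('Fmean',np.mean(fs,0).round(2));st()
E
python3 -c "
from k import *
snap('pics/x1r.png','pics/q1r.png')"
```

```text
[160 225 236 237 237 173 238 254 251]
Fmean [0.59 0.64 4.14]
t 22.38 p [522.96 122.54 370.25] yaw x 104.05 tilt z [ 0.0152 -0.0592 -0.9981] F [0.64 1.07 4.99] w 45.8 q [ 0.22  0.34  1.85 -0.08  0.95  0.02]
```

View pics/x1.png

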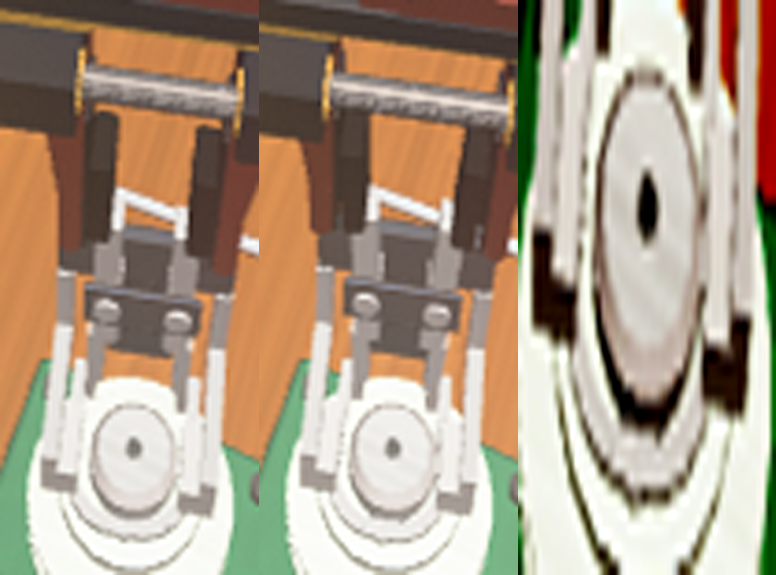

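>>> jog_arm(steps=[[[-0.0003,0,0.0003,0,0,0,-0.08],[0,0,0,0,0,0,-0.08]]])

```text
t: 22.55
ee_pos: [522.9, 122.1, 370.0]
orientation: [1.903, 2.438, -0.059]
ft_force: [0.2, -0.4, 6.3]
width: 47.4
```

>>> jog_arm(steps=[[[-0.0003,0,0.0003,0,0,0,-0.12],[0,0,0,0,0,0,-0.12]]])

```text
t: 22.72
ee_pos: [523.0, 121.7, 369.8]
orientation: [1.903, 2.438, -0.058]
ft_force: [-0.4, -0.7, 6.8]
width: 49.1
```

```bash
python3 -c "
from k import *
snap('pics/y1r.png','pics/x1r.png')"
```

```text
[158 215 236 237 238 188 214 254 252]
Fmean [-0.1  -0.64  7.3 ]
t 22.87 p [523.03 121.73 369.82] yaw x 104.04 tilt z [ 0.0148 -0.0594 -0.9981] F [-0.2  -0.85  7.27] w 49.37 q [ 0.22  0.34  1.85 -0.08  0.95  0.02]
```

View pics/y1.png

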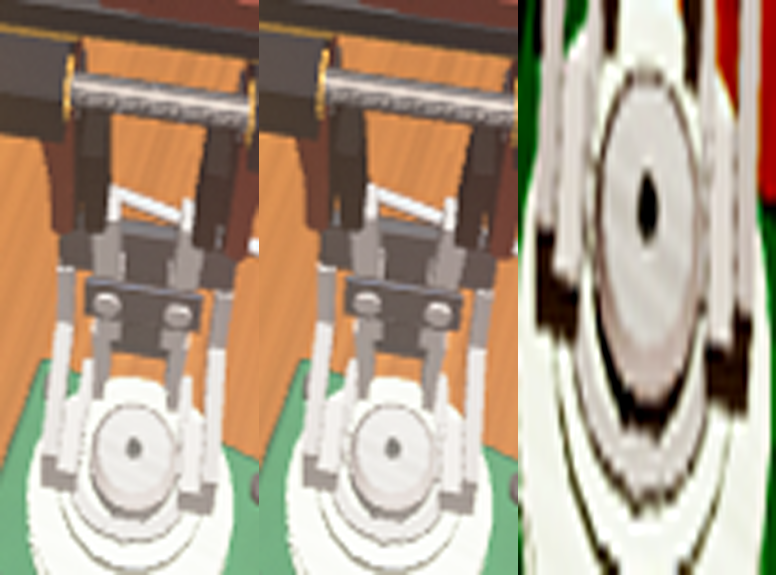

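>>> jog_arm(steps=[[[-0.0005,0,-0.0002,0,0,0,-0.12],[-0.0005,0,0,0,0,0,-0.12],[-0.0005,0,0,0,0,0,-0.12],[0,0,0,0,0,0,-0.12]]])

```text
t: 23.2
ee_pos: [523.3, 120.3, 369.8]
orientation: [1.904, 2.438, -0.059]
ft_force: [0.0, 0.1, 4.3]
width: 49.6
```

```bash
python3 -c "
from k import *
snap('pics/z1r.png','pics/y1r.png')"
```

```text
[160 226 235 236 237 177 232 254 251]
Fmean [-0.25  0.19  4.55]
t 23.35 p [523.34 120.35 369.8 ] yaw x 104.04 tilt z [ 0.0146 -0.0593 -0.9981] F [-0.75  0.42  4.71] w 49.59 q [ 0.22  0.34  1.85 -0.08  0.95  0.02]
```

View pics/z1.png

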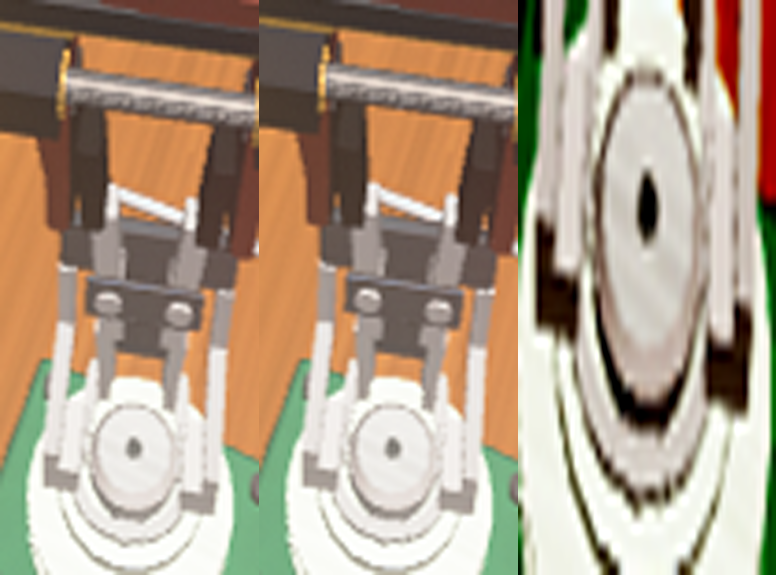

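>>> jog_arm(steps=[[[-0.0005,0,0.0002,0,0,0,-0.16],[-0.0005,0,0,0,0,0,-0.16],[-0.0003,0,0,0,0,0,-0.16]]])

```text
t: 23.6
ee_pos: [523.6, 119.1, 369.6]
orientation: [1.904, 2.438, -0.059]
ft_force: [-0.1, 0.2, 3.3]
width: 51.6
```

>>> jog_arm(steps=[[[-0.0005,0,0.0002,0,0,0,-0.2],[-0.0005,0,0,0,0,0,-0.2],[-0.0003,0,0,0,0,0,-0.2]]])

```text
t: 23.85
ee_pos: [523.9, 117.8, 369.4]
orientation: [1.904, 2.438, -0.059]
ft_force: [-0.6, -0.8, 1.9]
width: 52.9
```

```bash
python3 -c "
from k import *
snap('pics/aa1r.png','pics/z1r.png')"
```

```text
[159 225 235 235 225 176 243 253 251]
Fmean [-0.41  0.58  1.91]
t 24.0 p [523.9  117.78 369.44] yaw x 104.03 tilt z [ 0.0143 -0.0593 -0.9981] F [-0.38  0.56  1.93] w 52.98 q [ 0.21  0.34  1.85 -0.08  0.95  0.01]
```

View pics/aa1.png

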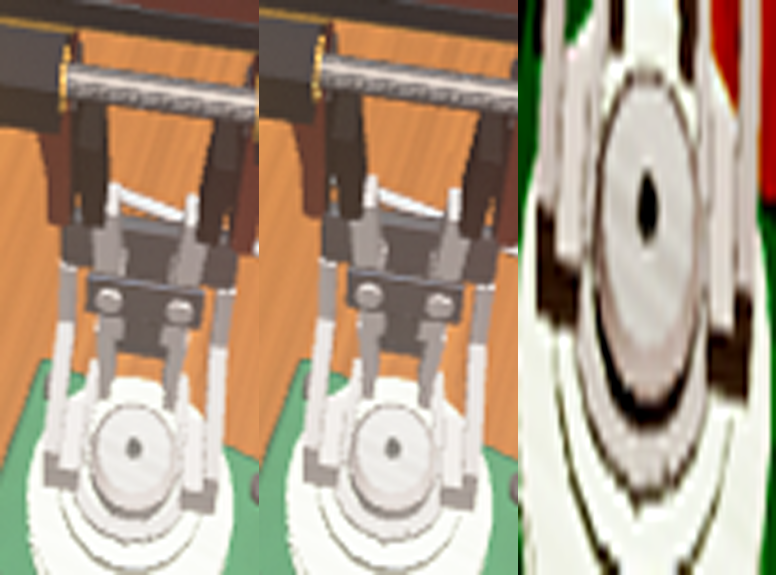

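>>> jog_arm(steps=[[[0,0,0.0003,0,0,0,-0.2],[0,0,0.0003,0,0,0,-0.2],[0,0,0,0,0,0,-0.2]]])

```text
t: 24.25
ee_pos: [524.1, 117.8, 369.2]
orientation: [1.903, 2.438, -0.058]
ft_force: [-1.1, 0.3, 4.5]
width: 52.6
```

>>> jog_arm(steps=[[[-0.0003,0,0.0004,0,0,0,-0.24],[-0.0003,0,0.0001,0,0,0,-0.24],[-0.0002,0,0,0,0,0,-0.24]]])

```text
t: 24.5
ee_pos: [524.4, 117.0, 368.9]
orientation: [1.903, 2.437, -0.057]
ft_force: [-0.8, 0.5, 5.5]
width: 54.6
```

```bash
python3 -c "
from k import *
snap('pics/ab1r.png','pics/aa1r.png')"
```

```text
[159 225 235 236 214 172 244 253 251]
Fmean [-0.94 -0.3   5.63]
t 24.65 p [524.41 116.98 368.9 ] yaw x 104.04 tilt z [ 0.0156 -0.0592 -0.9981] F [-0.66 -0.2   5.74] w 54.97 q [ 0.21  0.34  1.85 -0.08  0.94  0.01]
```

View pics/ab1.png

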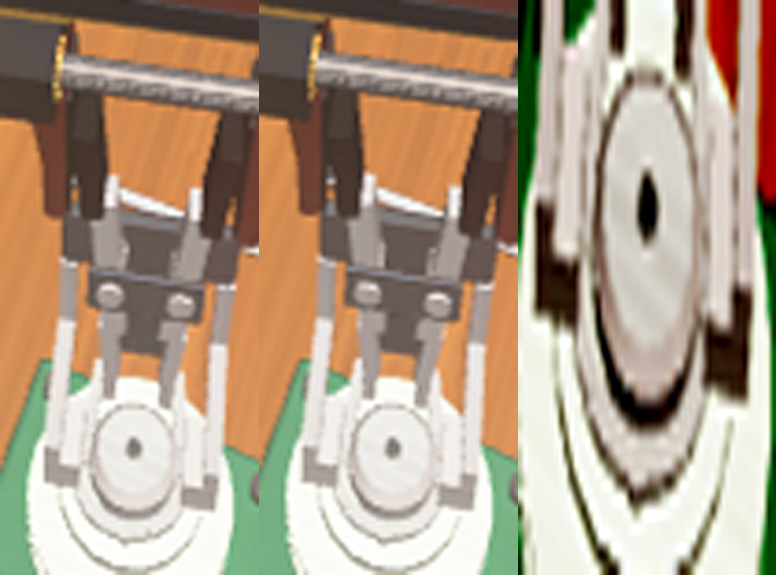

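>>> jog_arm(steps=[[[-0.0004,0,0.0003,0,0,0,-0.28],[-0.0003,0,0.0001,0,0,0,-0.28],[0,0,0,0,0,0,-0.28]]])

```text
t: 24.9
ee_pos: [524.6, 116.3, 368.5]
orientation: [1.903, 2.437, -0.057]
ft_force: [-1.2, -0.8, 6.3]
width: 56.6
```

>>> jog_arm(steps=[[[-0.0004,0,0.0003,0,0,0,-0.32],[-0.0003,0,0.0001,0,0,0,-0.32],[0,0,0,0,0,0,-0.32]]])

```text
t: 25.15
ee_pos: [524.8, 115.5, 368.2]
orientation: [1.903, 2.437, -0.057]
ft_force: [0.3, -0.4, 6.1]
width: 58.3
```

```bash
python3 -c "
from k import *
snap('pics/ac1r.png','pics/ab1r.png')"
```

```text
[159 225 235 235 214 188 243 253 251]
Fmean [-0.28  0.14  5.99]
t 25.3 p [524.77 115.58 368.18] yaw x 104.04 tilt z [ 0.0156 -0.0592 -0.9981] F [-0.11  0.13  5.62] w 58.41 q [ 0.21  0.34  1.85 -0.08  0.94  0.01]
```

View pics/ac1.png

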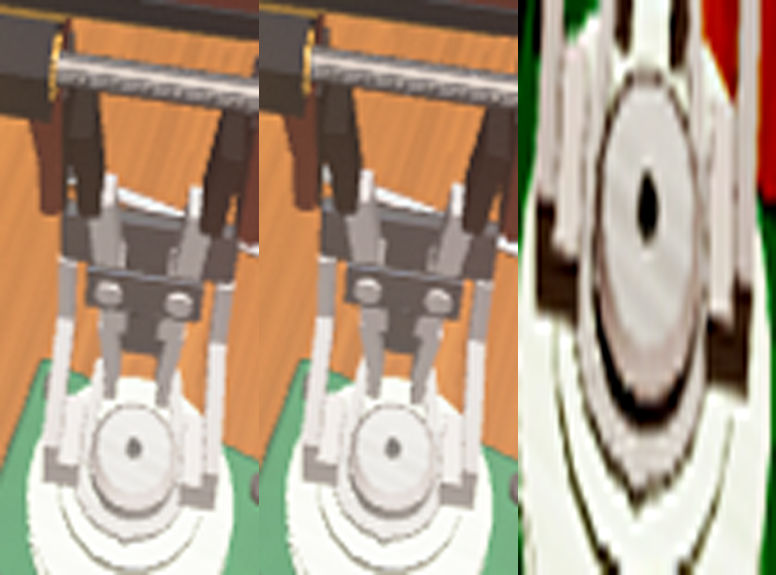

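>>> jog_arm(steps=[[[-0.0002,0,0.0003,0,0,0,-0.35],[-0.0002,0,0.0002,0,0,0,-0.37],[-0.0002,0,0,0,0,0,-0.39],[0,0,0,0,0,0,-0.39]]])

```text
t: 25.63
ee_pos: [524.8, 114.9, 367.6]
orientation: [1.903, 2.438, -0.058]
ft_force: [-0.9, 0.0, 4.0]
width: 61.6
```

```bash
python3 -c "
from k import *
snap('pics/ad1r.png','pics/ac1r.png')"
```

```text
[158 226 236 236 218 189 239 253 251]
Fmean [-0.48 -0.57  4.53]
t 25.78 p [524.84 114.92 367.61] yaw x 104.04 tilt z [ 0.0152 -0.0593 -0.9981] F [-0.72 -1.24  4.49] w 61.27 q [ 0.21  0.34  1.85 -0.08  0.94  0.01]
```

View pics/ad1.png

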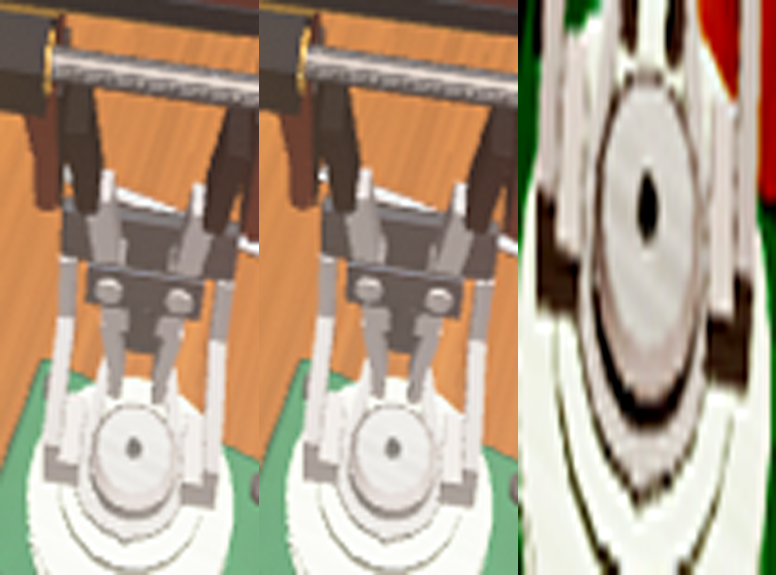

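>>> jog_arm(steps=[[[-3e-05,0,-0.0005,0,0,0,-0.39],[-3e-05,0,-0.0005,0,0,0,-0.39],[-3e-05,0,-0.0005,0,0,0,-0.39],[0,0,0,0,0,0,-0.39]]])

```text
t: 26.12
ee_pos: [524.7, 115.0, 368.8]
orientation: [1.903, 2.438, -0.058]
ft_force: [0.5, 0.1, 1.2]
width: 61.5
```

>>> jog_arm(steps=[[[-3e-05,0,-0.0005,0,0,0,-0.39],[-3e-05,0,-0.0005,0,0,0,-0.39],[-3e-05,0,-0.0005,0,0,0,-0.39],[0,0,0,0,0,0,-0.39]]])

```text
t: 26.45
ee_pos: [524.6, 115.0, 370.2]
orientation: [1.904, 2.438, -0.058]
ft_force: [0.5, -0.1, -0.0]
width: 61.2
```

```bash
python3 -c "
from k import *
snap('pics/ae1r.png','pics/ad1r.png')"
```

```text
[159 227 236 236 222 191 238 253 251]
Fmean [-0.07  0.19 -0.23]
t 26.6 p [524.66 114.99 370.24] yaw x 104.04 tilt z [ 0.0145 -0.0593 -0.9981] F [-0.28  0.47 -0.19] w 61.13 q [ 0.21  0.34  1.85 -0.08  0.95  0.01]
```

View pics/ae1.png

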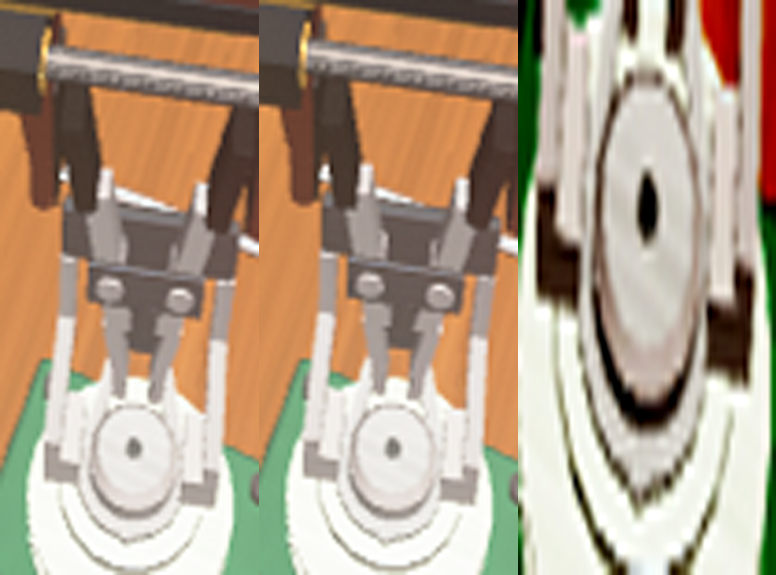

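>>> jog_arm(steps=[[[-6e-05,0,-0.001,0,0,0,-0.39],[-6e-05,0,-0.001,0,0,0,-0.39],[-6e-05,0,-0.001,0,0,0,-0.39],[0,0,0,0,0,0,-0.39]]])

```text
t: 26.93
ee_pos: [524.6, 114.9, 373.4]
orientation: [1.904, 2.438, -0.059]
ft_force: [-0.2, 0.5, -0.8]
width: 61.0
```

```bash
python3 -c "
from k import *
snap('pics/af1r.png','pics/ad1r.png')"
```

```text
[158 226 235 236 222 187 238 253 251]
Fmean [-1.08  0.24 -1.47]
t 27.08 p [524.61 114.95 373.39] yaw x 104.04 tilt z [ 0.0144 -0.0594 -0.9981] F [-0.47  0.26 -0.96] w 61.38 q [ 0.21  0.34  1.85 -0.07  0.95  0.01]
```

View pics/af1.png

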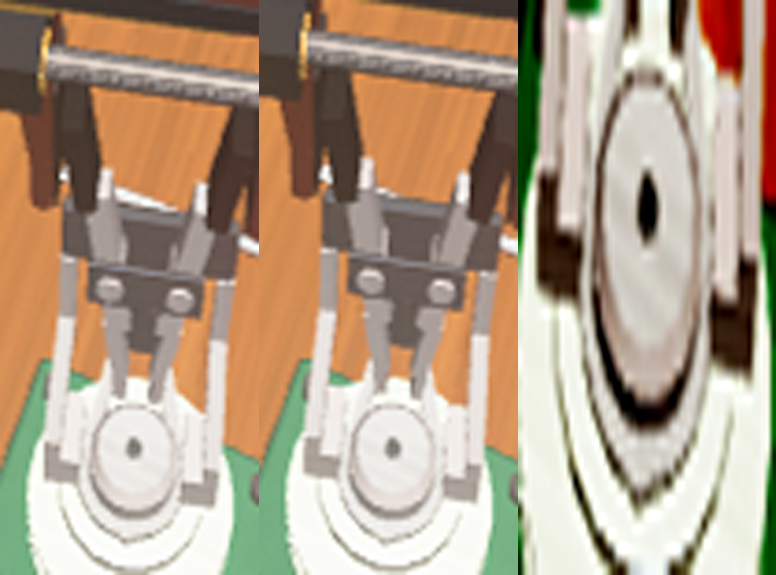

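>>> jog_arm(steps=[[[-6e-05,0,-0.001,0,0,0,-0.39],[-6e-05,0,-0.001,0,0,0,-0.39],[-6e-05,0,-0.001,0,0,0,-0.39],[-6e-05,0,-0.001,0,0,0,-0.39],[-6e-05,0,-0.001,0,0,0,-0.39],[0,0,0,0,0,0,-0.39]]])

```text
t: 27.58
ee_pos: [524.8, 115.0, 378.7]
orientation: [1.903, 2.438, -0.058]
ft_force: [-0.3, -0.5, -2.3]
width: 60.7
```

```bash
python3 -c "
from k import *
snap('pics/ag1r.png','pics/ad1r.png')"
```

```text
[159 226 235 236 222 186 238 252 251]
Fmean [-0.12  0.39 -1.86]
t 27.73 p [524.71 114.97 378.44] yaw x 104.04 tilt z [ 0.0149 -0.0593 -0.9981] F [-0.22  0.18 -2.11] w 61.32 q [ 0.21  0.33  1.85 -0.07  0.97  0.01]
```

View pics/ag1.png

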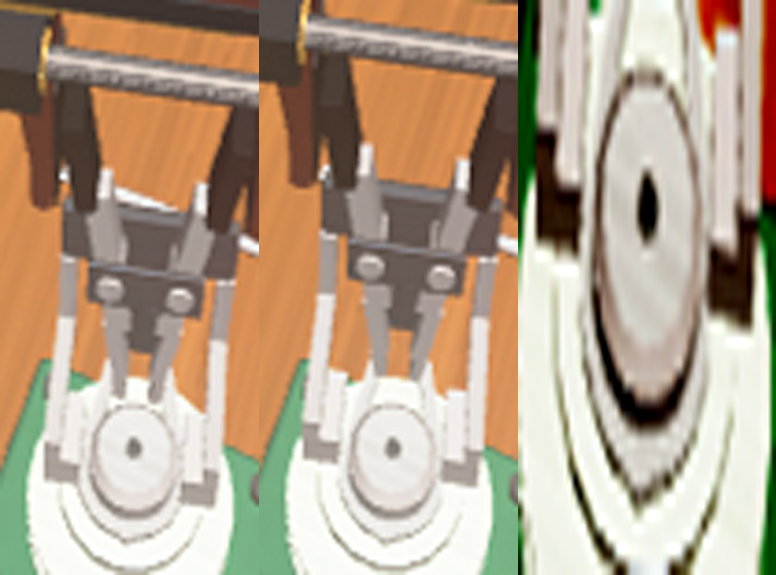

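>>> jog_arm(steps=[[[-0.00012,0,-0.002,0,0,0,-0.39],[-0.00018,0,-0.003,0,0,0,-0.39],[-0.00024,0,-0.004,0,0,0,-0.39],[-0.0003,0,-0.005,0,0,0,-0.39],[-0.0003,0,-0.005,0,0,0,-0.39],[-0.0003,0,-0.005,0,0,0,-0.39],[-0.0003,0,-0.005,0,0,0,-0.39],[-0.00018,0,-0.003,0,0,0,-0.39],[0,0,0,0,0,0,-0.39]]])

```text
t: 28.48
ee_pos: [524.9, 115.1, 411.5]
orientation: [1.903, 2.437, -0.056]
ft_force: [0.2, -1.2, -1.5]
width: 61.2
```

```bash
python3 - <<'E'
from k import *
s=ctrl.get_image('side')[:,:,::-1];cv2.imwrite('pics/ah1r.png',s)
print(s[330:362,304:308].mean((1,2)).round(0).astype(int)[14:26])
crop(s,(245,190,365,400),2.85,'pics/ah1.png')
g=np.clip((s.astype(float)-150)*2.4,0,255).astype('uint8')
crop(g,(275,310,337,365),10,'pics/ah2.png')
st()
E
```

```text
[225 208 147 158 225 234 235 221 185 237 252 250]
t 28.53 p [524.81 115.06 410.98] yaw x 104.04 tilt z [ 0.0158 -0.059  -0.9981] F [ 0.63  0.33 -1.97] w 61.19 q [ 0.21  0.29  1.82 -0.07  1.03 -0.  ]
```

View pics/ah1.png

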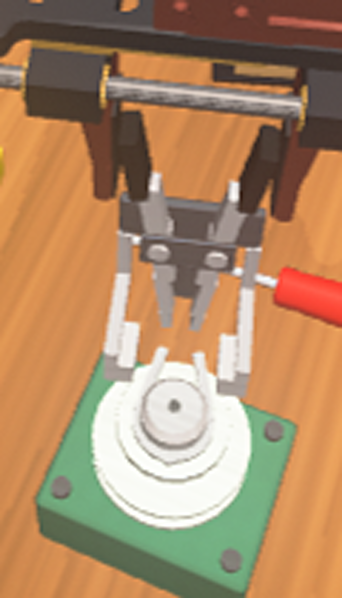

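View pics/ah2.png

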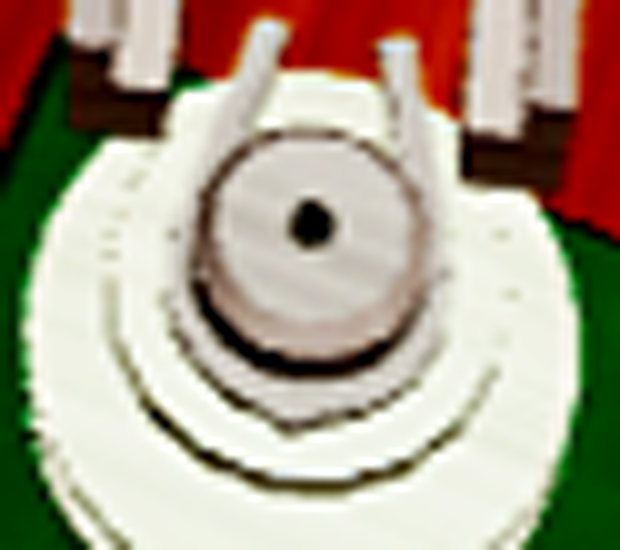

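```bash
python3 - <<'E'
from k import *
s=cv2.imread('pics/ah1r.png')
p,M=st()
S=onz('side',(305.8,331.6),108.0)
g=np.clip((s.astype(float)-130)*2.0,0,255).astype('uint8')
l,t,k=275,312,12
c=cv2.resize(g[t:t+48,l:l+62],None,fx=k,fy=k,interpolation=cv2.INTER_CUBIC)
X=np.array([np.cos(np.radians(104)),np.sin(np.radians(104)),0]);Y=np.array([-X[1],X[0],0])
def circ(r,z,col,cx=0):
    P=[]
    for a in np.linspace(0,2*np.pi,90):
        u=proj('side',S+X*(r*np.cos(a)+cx)+Y*r*np.sin(a)+[0,0,z]);P.append([(u[0]-l+.5)*k-.5,(u[1]-t+.5)*k-.5])
    cv2.polylines(c,[np.array(P).round().astype(int)],True,col,1)
circ(19.5,-12,(0,0,255));circ(19.5,-16,(255,0,0));circ(16,-4,(0,160,0));circ(27,-16,(255,0,255));circ(13,0,(0,160,160))
cv2.imwrite('pics/ai.png',c)
print([(k,ctrl.landmark_of(k,'side')[:1]) for k in('ring_back','ring_center')])
print(proj('side',S+X*16.9-[0,0,14]),proj('side',S-[0,0,14]))
E
```

```text
t 28.53 p [524.81 115.06 410.98] yaw x 104.04 tilt z [ 0.0158 -0.059  -0.9981] F [ 0.63  0.33 -1.97] w 61.19 q [ 0.21  0.29  1.82 -0.07  1.03 -0.  ]
[('ring_back', [{'uv': [308.0, 349.2], 'p': 0.62}]), ('ring_center', [{'uv': [304.0, 336.3], 'p': 0.71}])]
[304.03232225 348.44824581] [305.34666026 336.09694601]
```

View pics/ai.png

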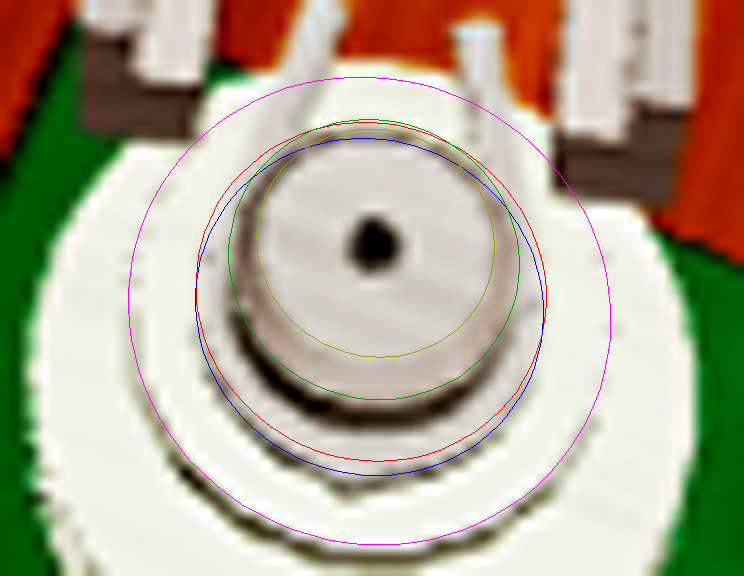

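>>> jog_arm(steps=[[[0.0004,0,0.0005,0,0.5,0,-0.35],[0.0004,0,0.0005,0,0.5,0,-0.25],[0.0004,0,0.0005,0,0.5,0,-0.15],[0.0004,0,0.0005,0,0.5,0,-0.05],[0.0004,0,0.001,0,0.5,0,0.05],[0.0004,0,0.001,0,0.5,0,0.3],[0.0004,0,0.001,0,0.5,0,1],[0,0,0,0,0,0,1],[0,0,0,0,0,0,1],[0,0,0,0,0,0,1]]])

```text
t: 29.47
ee_pos: [524.1, 117.6, 405.4]
orientation: [1.933, 2.476, -0.0]
ft_force: [-0.1, 0.2, -3.0]
width: 39.3
```

```bash
python3 - <<'E'
from k import *
s=ctrl.get_image('side')[:,:,::-1];cv2.imwrite('pics/aj1r.png',s)
f=lambda s:cv2.resize(s[205:345,265:345],None,fx=4.2,fy=4.2,interpolation=cv2.INTER_CUBIC)
cv2.imwrite('pics/aj1.png',np.hstack([f(cv2.imread('pics/h1r.png')),f(s)]))
p,M=st();print(M.T@(np.array([523.65,117.67,405.89])-p))
E
```

```text
t 29.52 p [524.1  117.59 405.41] yaw x 104.04 tilt z [ 1.e-04 -1.e-04 -1.e+00] F [-0.64  0.02 -1.96] w 39.31 q [ 0.2   0.29  1.82 -0.    1.02 -0.05]
[ 0.19178587 -0.4203889  -0.48214082]
```

View pics/aj1.png

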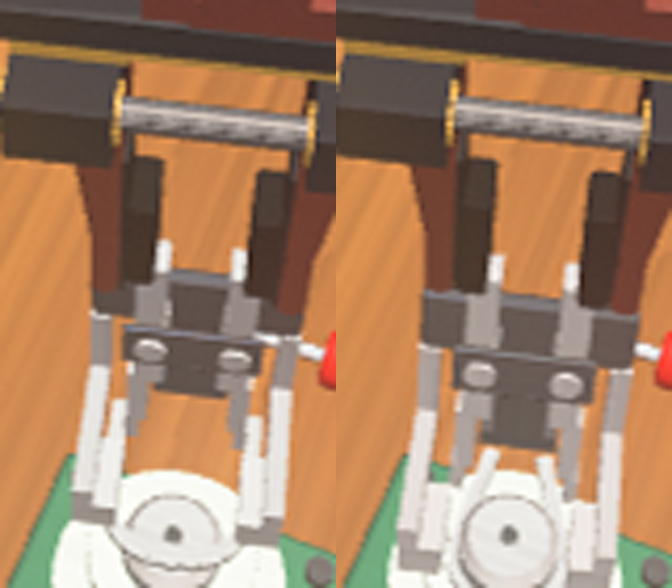

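```bash
python3 - <<'E'
from k import *
s=cv2.imread('pics/aj1r.png');h=cv2.imread('pics/h1r.png')
crop(s,(265,280,345,355),8,'pics/ak.png')
crop(h,(265,270,345,345),8,'pics/ak0.png')
E
```

```text
(no output)
```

View pics/ak.png

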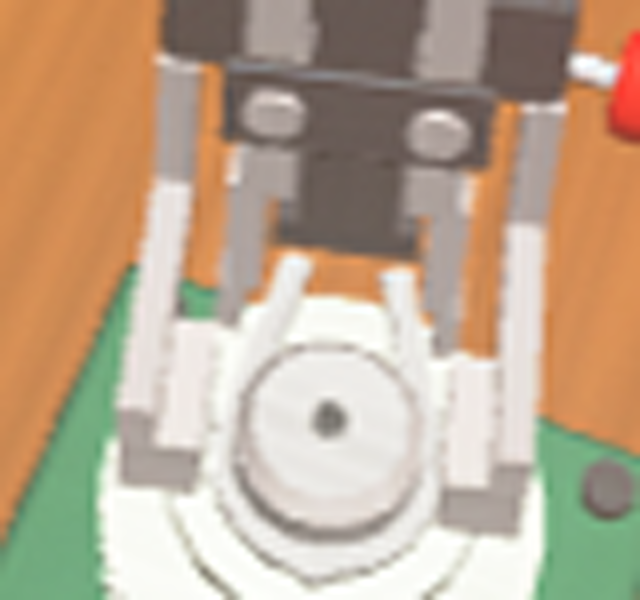

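View pics/ak0.png

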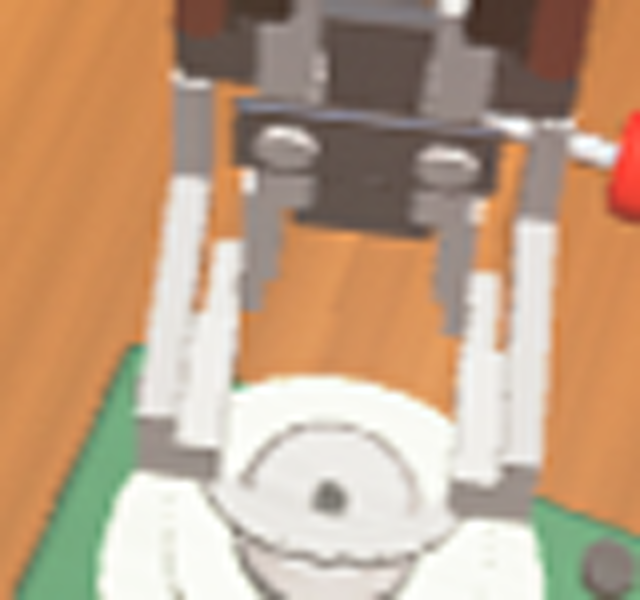

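```bash
python3 - <<'E'
from k import *
M=R.from_euler('z',104.04,degrees=True).as_matrix()@np.diag([1,-1,-1.])
p0=np.array([523.65,117.67,405.89]);p1=np.array([524.1,117.59,405.41])
def Wt(p,q,th,sx,sz,yaw=0,roll=0):
    # pliers pts rel grip point(z=112), rotate about y' by th (positive: feet forward)
    q=np.array(q,float)-[0,0,112]
    Ry=R.from_euler('zxy',[yaw,roll,th],degrees=True).as_matrix()  # about y'
    q=Ry@q+[ -3.4+sx,-.2,112+sz]
    return W(p,M,q)
pts=[(35,-31,0),(35,-18,0),(35,18,0),(35,31,0)]
A=np.array([uc(u,v,265,270,8) for u,v in((138,465),(215,477),(452,510),(527,515))]);B=np.array([uc(u,v,265,280,8) for u,v in((120,480),(195,490),(443,525),(518,533))])
d=list(B-A)
pts+= [(9,-20,129),(9,20,129)]
d+= [np.array([(145-147)/4.2,(157-155)/4.2]),np.array([(269-273)/4.2,(173-172)/4.2])]
def f(x): return np.concatenate([proj('side',Wt(p1,q,x[0],x[1],x[2],x[3]))-proj('side',Wt(p0,q,0,0,0))-dd for q,dd in zip(pts,d)])
r=least_squares(f,[1,0,0,0]);print(r.x.round(2),r.fun.round(2))
J=r.jac;print(np.sqrt(np.diag(np.linalg.inv(J.T@J)))*.4)
E
```

```text
[-8.05  1.3  -3.33 -0.24] [-0.08 -0.21  0.42  0.14 -0.23  0.19  0.04 -0.08  0.16 -0.14  0.35  0.18]
[0.60410077 2.38357391 3.70128882 0.32430155]
```

>>> jog_arm(steps=[[[0,0,-0.005,0,0,0,1],[0,0,-0.01,0,0,0,1],[0,0,-0.01,0,0,0,1],[0,0,-0.005,0,0,0,1],[0,0,0,0,0,2,1],[0,0,0,0,0,4,1],[0,0,0,0,0,6,1],[0,0,0,0,0,7,1],[0,0,0,0,0,7,1],[0,0,0,0,0,7,1],[0,0,0,0,0,7,1],[0,0,0,0,0,7,1],[0,0,0,0,0,7,1],[0,0,0,0,0,7,1],[0,0,0,0,0,7,1],[0,0,0,0,0,7,1],[0,0,0,0,0,6,1],[0,0,0,0,0,4,1],[0,0,0,0,0,2.5,1],[0,0,0,0,0,0,1]]])

```text
t: 31.18
ee_pos: [524.1, 117.6, 436.2]
orientation: [-3.109, -0.45, -0.002]
ft_force: [-0.9, -0.0, -1.9]
width: 39.4
```

```bash
python3 - <<'E'
from h import *
p,M=st();print(M.T@(np.array([536.98+21.8,-199.54+6.5,420])-p))
E
```

```text
t 31.18 p [524.14 117.64 436.24] yaw x 16.45 tilt z [ 1.1e-03  2.0e-04 -1.0e+00] F [-0.9  -0.05 -1.87] w 39.43 q [0.2  0.26 1.8  0.   1.09 1.48]
[-54.79579435 307.77179281  16.20421251]
```

>>> jog_arm(steps=[[[-0.0009,0.005,0,0,0,0,1],[-0.0018,0.01,0,0,0,0,1],[-0.0036,0.02,0,0,0,0,1],[-0.0047,0.0264,0,0,0,0,1],[-0.0047,0.0264,0,0,0,0,1],[-0.0047,0.0264,0,0,0,0,1],[-0.0047,0.0264,0,0,0,0,1],[-0.0047,0.0264,0,0,0,0,1],[-0.0047,0.0264,0,0,0,0,1],[-0.0047,0.0264,0,0,0,0,1],[-0.0047,0.0264,0,0,0,0,1],[-0.0047,0.0264,0,0,0,0,1],[-0.0036,0.02,0,0,0,0,1],[-0.0018,0.01,0,0,0,0,1],[-0.0009,0.005,0,0,0,0,1],[0,0,0.008,0,0,0,1],[0,0,0.008,0,0,0,1],[0,0,0,0,0,0,1]]])

```text
t: 32.68
ee_pos: [558.3, -191.7, 417.1]
orientation: [-3.107, -0.453, 0.005]
ft_force: [-1.2, -0.3, -3.2]
width: 39.1
```

>>> jog_arm(steps=[[[0,0,0,0,-1,0,1],[0,0,0,0,-1,0,1],[0,0,0,0,-1,0,1],[0,0,0,0,-1,0,1],[0,0,0,0,-1,0,1],[0,0,0,0,-1,0,1],[0,0,0,0,-1,0,1],[0,0,0,0,-1,0,1],[0,0,0,0,0,0,1],[0,0,0,0,0,0,1]]])

```text
t: 33.52
ee_pos: [559.1, -192.9, 419.3]
orientation: [3.082, 0.448, -0.216]
ft_force: [0.3, -0.7, -2.2]
width: 38.9
```

```bash
python3 - <<'E'
from k import *
p,M=st()
print('pads',p+163*M[:,2])
s=ctrl.get_image('side')[:,:,::-1];cv2.imwrite('pics/al1r.png',s)
t=ctrl.get_image('top')[:,:,::-1];cv2.imwrite('pics/al2r.png',t)
crop(s,(300,60,410,220),3.7,'pics/al1.png')
crop(t,(290,190,400,290),6,'pics/al2.png')
E
```

```text
t 33.52 p [ 559.11 -192.9   419.34] yaw x 16.54 tilt z [-0.1334 -0.0396 -0.9903] F [ 0.31 -0.72 -2.17] w 38.95 q [-0.33  0.38  1.66 -0.09  1.21  0.98]
pads [ 537.36397354 -199.35233282  257.92710489]
```

View pics/al1.png

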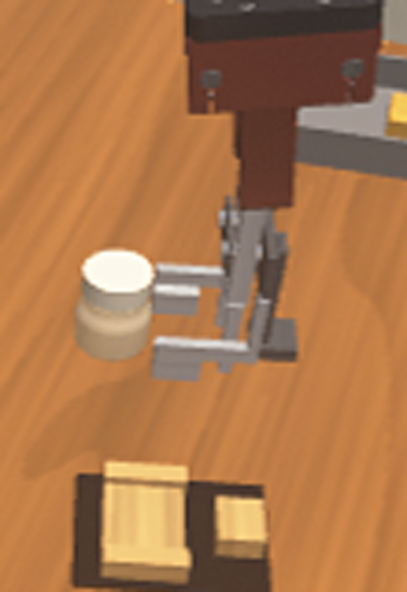

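View pics/al2.png

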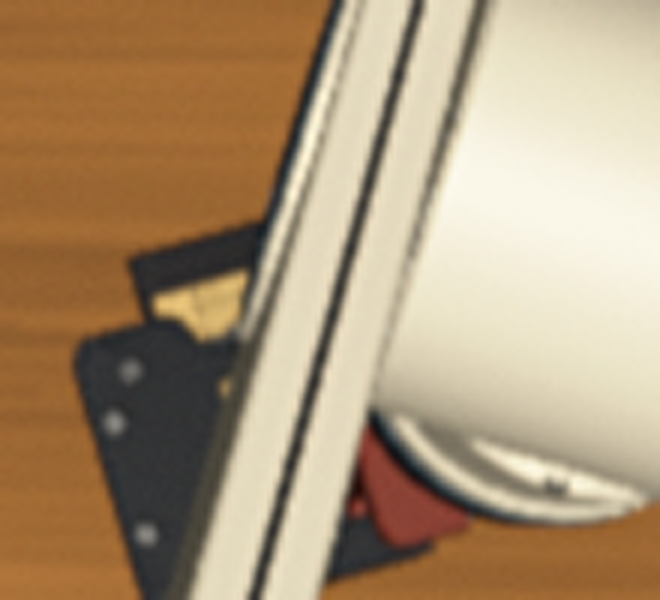

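>>> jog_arm(steps=[[[0.0007,0,0.005,0,0,0,1],[0.0014,0,0.0099,0,0,0,1],[0.0021,0,0.0149,0,0,0,1],[0.0021,0,0.0149,0,0,0,1],[0.0021,0,0.0149,0,0,0,1],[0.0021,0,0.0149,0,0,0,1],[0.0014,0,0.0099,0,0,0,1],[0.0007,0,0.005,0,0,0,1],[0.0003,0,0.002,0,0,0,1],[0,0,0,0,0,0,1],[0,0,0,0,0,0,1],[0,0,0,0,0,0,1]]])

```text
t: 34.62
ee_pos: [559.4, -193.0, 327.9]
orientation: [3.081, 0.448, -0.213]
ft_force: [0.4, -1.2, -2.7]
width: 39.2
```

```bash
python3 - <<'E'
from k import *
p,M=st()
print('pads',p+163*M[:,2])
s=ctrl.get_image('side')[:,:,::-1];cv2.imwrite('pics/am1r.png',s)
g=(255*(s/255.)**.6).astype('uint8')
crop(g,(300,110,400,220),5.4,'pics/am1.png')
a=cv2.imread('pics/am1.png');b=cv2.imread('pics/f2.png')
cv2.imwrite('pics/am.png',np.hstack([b[150:,130:440],a[150:,130:440]]))
E
```

```text
t 34.62 p [ 559.38 -193.    327.89] yaw x 16.53 tilt z [-0.132  -0.0401 -0.9904] F [ 0.39 -1.21 -2.72] w 39.18 q [-0.33  0.49  1.73 -0.09  1.04  1.  ]
pads [ 537.85403696 -199.54141135  166.45352496]
```

View pics/am.png

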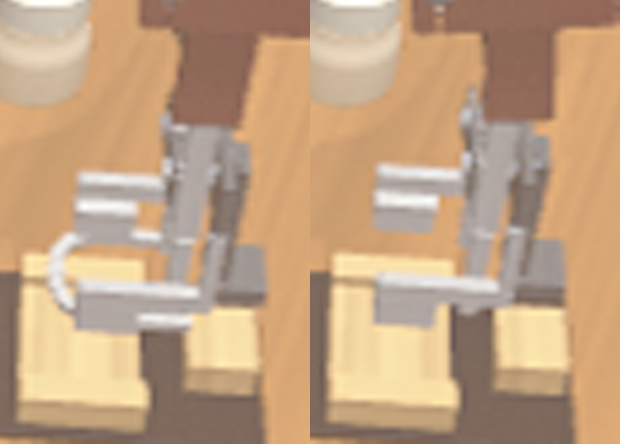

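```bash
python3 - <<'E'
from k import *
a=cv2.imread('pics/am1.png');b=cv2.imread('pics/f2.png')
f=lambda i:cv2.resize(i[300:500,190:410],None,fx=3.4,fy=3,interpolation=cv2.INTER_CUBIC)
cv2.imwrite('pics/an0.png',f(b));cv2.imwrite('pics/an1.png',f(a))
E
```

```text
(no output)
```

View pics/an0.png

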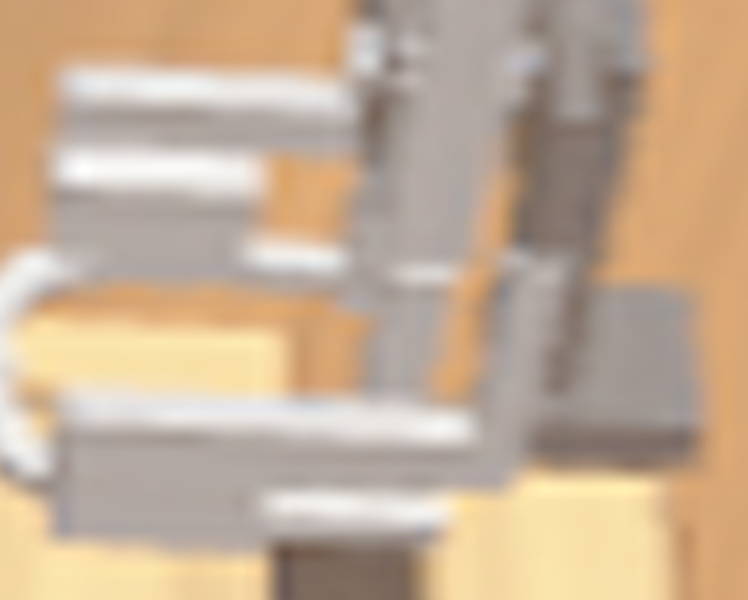

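View pics/an1.png

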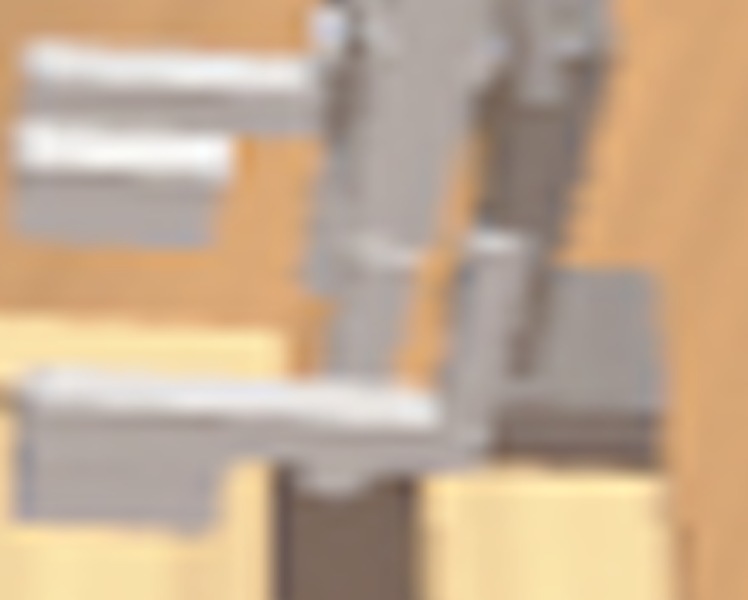

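>>> jog_arm(steps=[[[0.0014,0,0,0,-0.5,0,1],[0.0014,0,0,0,-0.5,0,1],[0.0014,0,0,0,-0.5,0,1],[0.0014,0,0,0,-0.5,0,1],[0,0,0,0,0,0,1],[0,0,0,0,0,0,1]]])

```text
t: 35.17
ee_pos: [564.5, -191.2, 326.1]
orientation: [3.073, 0.447, -0.269]
ft_force: [0.4, 1.3, -3.0]
width: 39.3
```

```bash
python3 - <<'E'
from k import *
p,M=st()
print('pads',p+163*M[:,2])
s=ctrl.get_image('side')[:,:,::-1];cv2.imwrite('pics/ao1r.png',s)
g=(255*(s/255.)**.6).astype('uint8')
crop(g,(300,110,400,220),5.4,'pics/ao1.png')
a=cv2.imread('pics/ao1.png')
f=lambda i:cv2.resize(i[300:500,190:410],None,fx=3.4,fy=3,interpolation=cv2.INTER_CUBIC)
cv2.imwrite('pics/ap1.png',f(a))
E
```

```text
t 35.17 p [ 564.54 -191.19  326.14] yaw x 16.55 tilt z [-0.1665 -0.0495 -0.9848] F [ 0.35  1.31 -2.98] w 39.29 q [-0.33  0.51  1.71 -0.11  1.07  1.02]
pads [ 537.39902076 -199.25636735  165.61839164]
```

View pics/ap1.png

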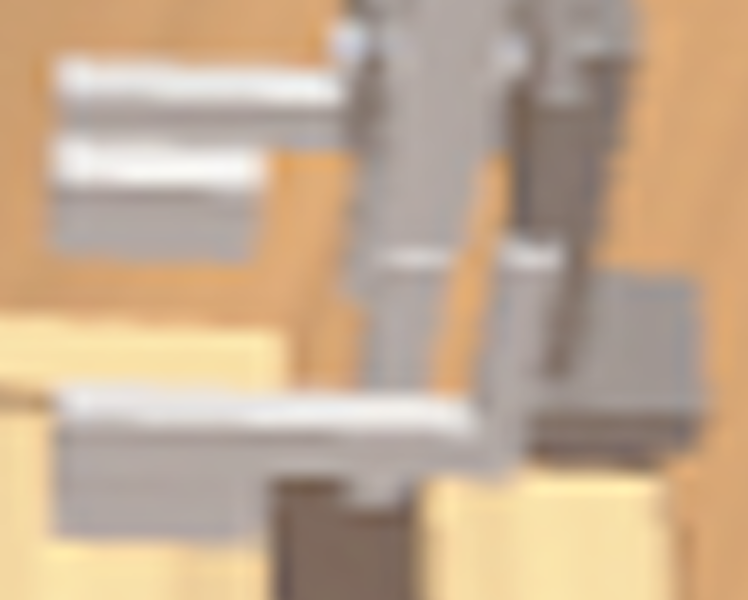

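>>> jog_arm(steps=[[[-0.0014,0,0,0,0.5,0,1],[0.0007,0,0.0039,0,0,0,1],[0.0014,0,0.0079,0,0,0,1],[0.0012,0,0.0069,0,0,0,1],[0.0007,0,0.0039,0,0,0,1],[0.0003,0,0.002,0,0,0,1],[0,0,0,0,0,0,1],[0,0,0,0,0,0,1]]])

```text
t: 35.88
ee_pos: [563.3, -191.6, 301.3]
orientation: [3.075, 0.447, -0.256]
ft_force: [0.0, 0.6, -1.2]
width: 39.2
```

```bash
python3 - <<'E'
from k import *
p,M=st()
print('pads',p+163*M[:,2])
s=ctrl.get_image('side')[:,:,::-1];cv2.imwrite('pics/aq1r.png',s)
g=(255*(s/255.)**.6).astype('uint8')
crop(g,(300,110,400,220),5.4,'pics/aq1.png')
f=lambda i:cv2.resize(i[340:560,180:400],None,fx=1.8,fy=2.6,interpolation=cv2.INTER_CUBIC)
cv2.imwrite('pics/aq.png',np.hstack([f(cv2.imread('pics/f1.png')),f(cv2.imread('pics/aq1.png'))]))
E
```

```text
t 35.88 p [ 563.26 -191.65  301.28] yaw x 16.54 tilt z [-0.1586 -0.0469 -0.9862] F [ 0.01  0.55 -1.18] w 39.25 q [-0.33  0.54  1.73 -0.11  1.02  1.02]
pads [ 537.41268747 -199.28673219  140.52087324]
```

View pics/aq.png

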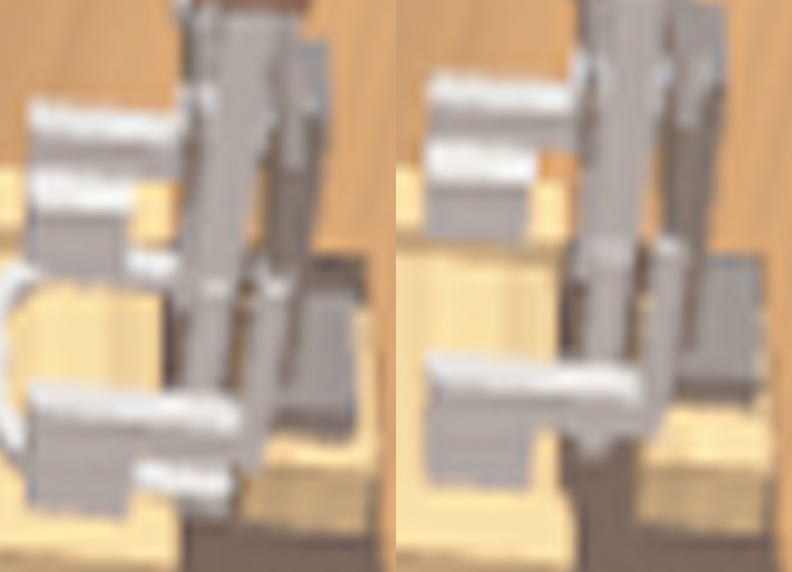

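>>> jog_arm(steps=[[[0.0002,0,0.001,0,0,0,1],[0.0002,0,0.001,0,0,0,1],[0.0002,0,0.001,0,0,0,1],[0.0002,0,0.001,0,0,0,1],[0,0,0,0,0,0,1]]])

```text
t: 36.35
ee_pos: [563.3, -191.6, 297.3]
orientation: [3.075, 0.447, -0.256]
ft_force: [-0.0, 0.1, -3.0]
width: 39.2
```

>>> jog_arm(steps=[[[0.00015,0,0.001,0,0,0,1],[0,0,0,0,0,0,1]]])

```text
t: 36.52
ee_pos: [563.3, -191.6, 296.3]
orientation: [3.075, 0.447, -0.256]
ft_force: [0.2, -0.6, -2.4]
width: 39.3
```

>>> jog_arm(steps=[[[0.00015,0,0.001,0,0,0,1],[0,0,0,0,0,0,1]]])

```text
t: 36.68
ee_pos: [563.4, -191.6, 295.7]
orientation: [3.075, 0.447, -0.255]
ft_force: [-0.1, 0.3, 0.6]
width: 39.4
```

>>> jog_arm(steps=[[[7e-05,0,0.0005,0,0,0,1],[0,0,0,0,0,0,1],[0,0,0,0,0,0,1]]])

```text
t: 36.93
ee_pos: [563.3, -191.7, 295.6]
orientation: [3.075, 0.447, -0.255]
ft_force: [-2.5, 1.3, 4.7]
width: 39.1
```

```bash
python3 - <<'E'
from k import *
p,M=st()
s=ctrl.get_image('side')[:,:,::-1];cv2.imwrite('pics/ar1r.png',s)
g=(255*(s/255.)**.6).astype('uint8')
crop(g,(300,110,400,220),5.4,'pics/ar1.png')
f=lambda i:cv2.resize(i[340:560,180:400],None,fx=1.8,fy=2.6,interpolation=cv2.INTER_CUBIC)
cv2.imwrite('pics/ar.png',np.hstack([f(cv2.imread('pics/f1.png')),f(cv2.imread('pics/ar1.png'))]))
E
```

```text
t 36.93 p [ 563.34 -191.65  295.6 ] yaw x 16.54 tilt z [-0.1581 -0.0472 -0.9863] F [-2.49  1.35  4.7 ] w 39.05 q [-0.33  0.55  1.73 -0.11  1.01  1.02]
```

View pics/ar.png

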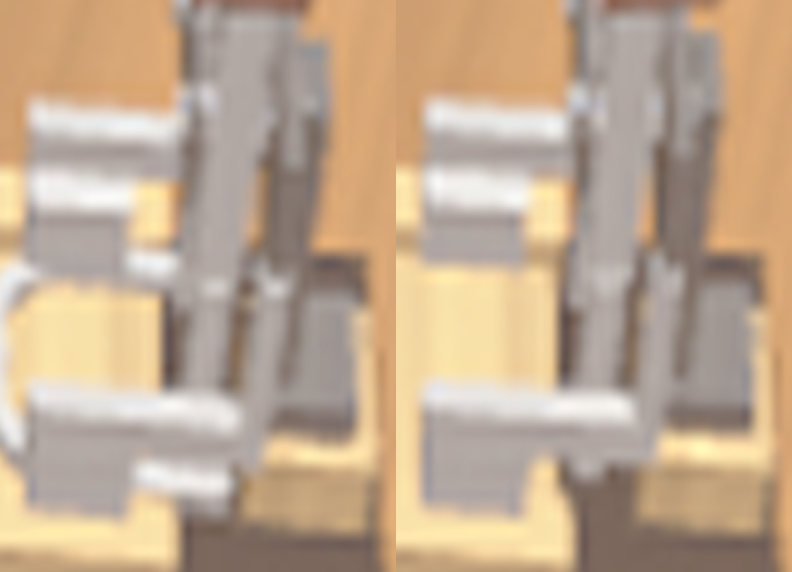

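>>> jog_arm(steps=[[[-0.0014,0,0,0,0.5,0,1],[-0.0014,0,0,0,0.5,0,1],[-0.001,0,0,0,0.4,0,1],[0,0,0,0,0,0,1],[0,0,0,0,0,0,1]]])

```text
t: 37.4
ee_pos: [559.5, -192.7, 295.6]
orientation: [3.081, 0.448, -0.219]
ft_force: [-3.1, -0.8, 4.6]
width: 39.3
```

```bash
python3 - <<'E'
from k import *
p,M=st()
s=ctrl.get_image('side')[:,:,::-1];cv2.imwrite('pics/as1r.png',s)
g=(255*(s/255.)**.6).astype('uint8')
crop(g,(300,110,400,220),5.4,'pics/as1.png')
f=lambda i:cv2.resize(i[340:560,180:400],None,fx=1.8,fy=2.6,interpolation=cv2.INTER_CUBIC)
cv2.imwrite('pics/as.png',np.hstack([f(cv2.imread('pics/f1.png')),f(cv2.imread('pics/as1.png'))]))
E
```

```text
t 37.4 p [ 559.48 -192.75  295.62] yaw x 16.53 tilt z [-0.1357 -0.04   -0.9899] F [-3.06 -0.79  4.59] w 39.28 q [-0.33  0.54  1.74 -0.1   0.98  1.01]
```

View pics/as.png

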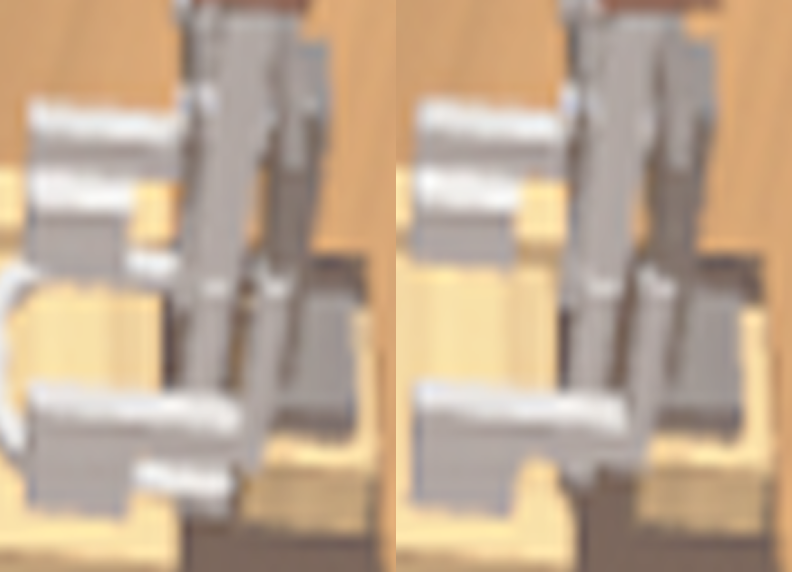

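>>> jog_arm(steps=[[[-0.0008,0,-0.0002,0,0,0,1],[-0.0008,0,0,0,0,0,1],[-0.0008,0,0,0,0,0,1],[0,0,0,0,0,0,1],[0,0,0,0,0,0,1]]])

```text
t: 37.87
ee_pos: [557.5, -193.3, 295.8]
orientation: [3.081, 0.448, -0.218]
ft_force: [-0.3, -0.1, -2.3]
width: 39.1
```

```bash
python3 - <<'E'
from k import *
p,M=st()
s=ctrl.get_image('side')[:,:,::-1];cv2.imwrite('pics/at1r.png',s)
g=(255*(s/255.)**.6).astype('uint8')
crop(g,(300,110,400,220),5.4,'pics/at1.png')
f=lambda i:cv2.resize(i[340:560,180:400],None,fx=1.8,fy=2.6,interpolation=cv2.INTER_CUBIC)
cv2.imwrite('pics/at.png',np.hstack([f(cv2.imread('pics/f1.png')),f(cv2.imread('pics/at1.png'))]))
E
```

```text
t 37.87 p [ 557.5  -193.34  295.76] yaw x 16.54 tilt z [-0.135  -0.0401 -0.99  ] F [-0.28 -0.11 -2.34] w 39.05 q [-0.34  0.54  1.74 -0.1   0.98  1.01]
```

View pics/at.png

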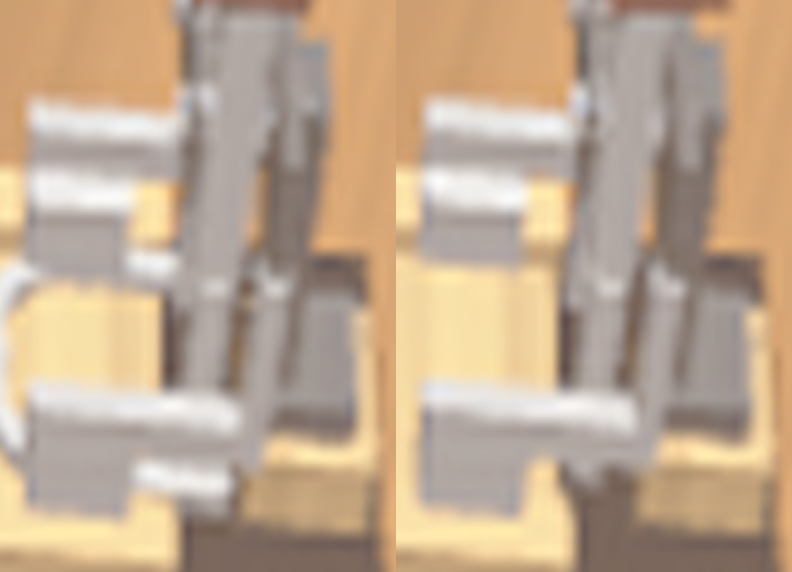

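>>> jog_arm(steps=[[[-0.0006,0,0.0003,0,0,0,1],[7e-05,0,0.0005,0,0,0,0.1],[5e-05,0,0.0004,0,0,0,0.04],[5e-05,0,0.0004,0,0,0,0.0],[5e-05,0,0.0004,0,0,0,-0.04],[0,0,0,0,0,0,-0.04]]])

```text
t: 38.42
ee_pos: [557.2, -193.5, 295.1]
orientation: [3.081, 0.448, -0.216]
ft_force: [-1.1, 2.4, 7.3]
width: 45.7
```

>>> jog_arm(steps=[[[5e-05,0,0.0003,0,0,0,-0.08],[5e-05,0,0.0003,0,0,0,-0.12],[5e-05,0,0.0003,0,0,0,-0.16],[5e-05,0,0.0003,0,0,0,-0.2],[0,0,0,0,0,0,-0.2]]])

```text
t: 38.83
ee_pos: [557.3, -193.6, 294.3]
orientation: [3.081, 0.448, -0.216]
ft_force: [-0.7, 2.5, 10.3]
width: 53.0
```

>>> jog_arm(steps=[[[5e-05,0,0.0003,0,0,0,-0.24],[5e-05,0,0.0003,0,0,0,-0.28],[5e-05,0,0.0003,0,0,0,-0.32],[5e-05,0,0.0003,0,0,0,-0.36],[0,0,0,0,0,0,-0.36]]])

```text
t: 39.25
ee_pos: [557.3, -193.5, 293.1]
orientation: [3.081, 0.448, -0.216]
ft_force: [-1.3, 2.3, 10.4]
width: 59.7
```

```bash
python3 - <<'E'
from k import *
p,M=st()
s=ctrl.get_image('side')[:,:,::-1];cv2.imwrite('pics/au1r.png',s)
g=(255*(s/255.)**.6).astype('uint8')
crop(g,(300,110,400,220),5.4,'pics/au1.png')
f=lambda i:cv2.resize(i[200:560,130:400],None,fx=1.45,fy=1.65,interpolation=cv2.INTER_CUBIC)
cv2.imwrite('pics/au.png',np.hstack([f(cv2.imread('pics/e1.png')),f(cv2.imread('pics/au1.png'))]))
E
```

```text
t 39.25 p [ 557.3  -193.54  293.11] yaw x 16.53 tilt z [-0.1336 -0.0406 -0.9902] F [-1.31  2.32 10.43] w 59.68 q [-0.34  0.54  1.75 -0.1   0.97  1.01]
```

View pics/au.png

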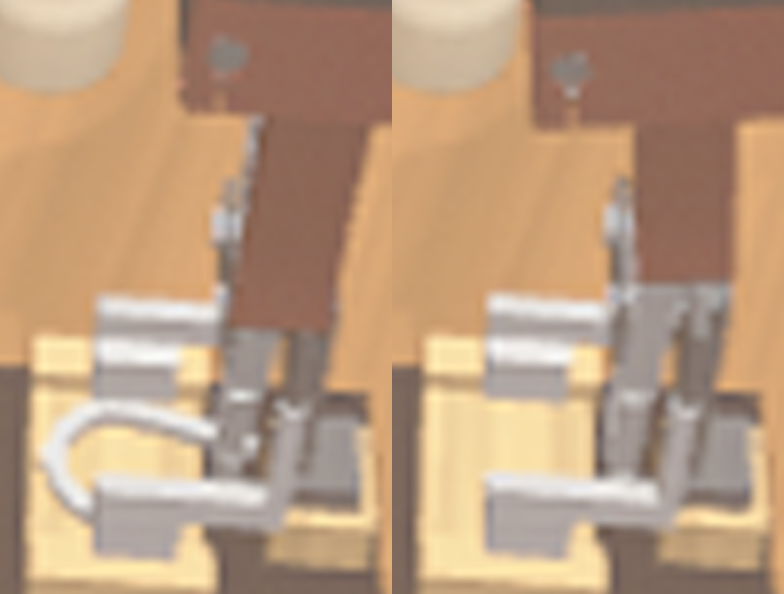

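>>> jog_arm(steps=[[[0,0,-0.0003,0,0,0,-0.4],[0,0,-0.0003,0,0,0,-0.44],[0,0,0,0,0,0,-0.48],[0,0,0,0,0,0,-0.52],[0,0,0,0,0,0,-0.6],[0,0,0,0,0,0,-0.8],[0,0,0,0,0,0,-1],[0,0,0,0,0,0,-1],[0,0,0,0,0,0,-1],[0,0,0,0,0,0,-1]]])

```text
t: 40.13
ee_pos: [556.9, -193.5, 292.2]
orientation: [3.081, 0.448, -0.218]
ft_force: [0.5, 0.2, 0.1]
width: 87.7
```

```bash
python3 - <<'E'
from k import *
p,M=st()
s=ctrl.get_image('side')[:,:,::-1];cv2.imwrite('pics/av1r.png',s)
g=(255*(s/255.)**.6).astype('uint8')
crop(g,(300,110,400,220),5.4,'pics/av1.png')
f=lambda i:cv2.resize(i[200:560,130:400],None,fx=1.45,fy=1.65,interpolation=cv2.INTER_CUBIC)
cv2.imwrite('pics/av.png',np.hstack([f(cv2.imread('pics/e1.png')),f(cv2.imread('pics/av1.png'))]))
E
```

```text
t 40.13 p [ 556.92 -193.52  292.2 ] yaw x 16.54 tilt z [-0.1352 -0.0401 -0.99  ] F [0.54 0.16 0.07] w 87.68 q [-0.34  0.54  1.75 -0.1   0.97  1.01]
```

View pics/av.png

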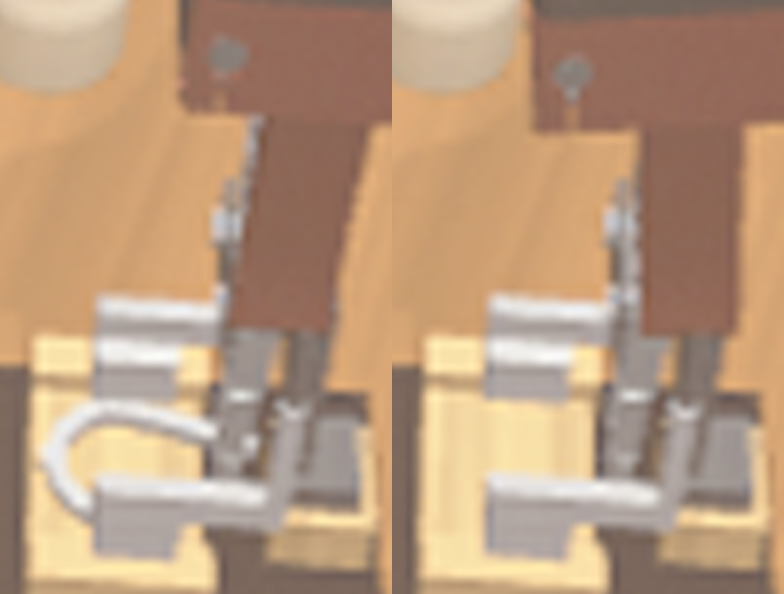

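>>> jog_arm(steps=[[[-0.0007,0,-0.005,0,0,0,-1],[-0.0014,0,-0.0099,0,0,0,-1],[-0.0021,0,-0.0149,0,0,0,-1],[-0.0028,0,-0.0198,0,0,0,-1],[-0.0028,0,-0.0198,0,0,0,-1],[-0.0028,0,-0.0198,0,0,0,-1],[-0.0028,0,-0.0198,0,0,0,-1],[-0.0028,0,-0.0198,0,0,0,-1],[-0.02,0,-0.0198,0,0,0,-1],[-0.035,0,0,0,0,0,-1],[-0.035,0,0,0,0,0,-1],[-0.035,0,0,0,0,0,-1],[-0.035,0,0,0,0,0,-1],[0,0,0,0,0,0,-1],[0,0,0,0,0,0,-1]]])

```text
t: 41.43
ee_pos: [406.7, -238.1, 466.0]
orientation: [3.081, 0.444, -0.215]
ft_force: [0.1, 0.4, 0.1]
width: 87.9
```

```bash
python3 - <<'E'
from k import *
p,M=st()
s=ctrl.get_image('side')[:,:,::-1];cv2.imwrite('pics/aw1r.png',s)
t=ctrl.get_image('top')[:,:,::-1];cv2.imwrite('pics/aw2r.png',t)
f=lambda i,b,k:cv2.resize(i[b[1]:b[3],b[0]:b[2]],None,fx=k,fy=k,interpolation=cv2.INTER_CUBIC)
b=(310,130,385,220)
cv2.imwrite('pics/aw1.png',np.hstack([f(cv2.imread('pics/side0.png'),b,5),f(s,b,5)]))
b=(300,215,380,290)
cv2.imwrite('pics/aw2.png',np.hstack([f(cv2.imread('pics/top0.png'),b,4.9),f(t,b,4.9)]))
b=(130,225,210,300)
cv2.imwrite('pics/aw3.png',np.hstack([f(s,(255,300,355,400),4.5),f(t,b,4.2)[:450] if False else cv2.resize(f(t,b,4.2),(330,450))]))
E
```

```text
t 41.43 p [ 406.65 -238.07  466.02] yaw x 16.4 tilt z [-0.1331 -0.0409 -0.9903] F [0.12 0.38 0.12] w 87.94 q [-0.53  0.14  1.87 -0.11  1.23  0.8 ]
```

View pics/aw1.png

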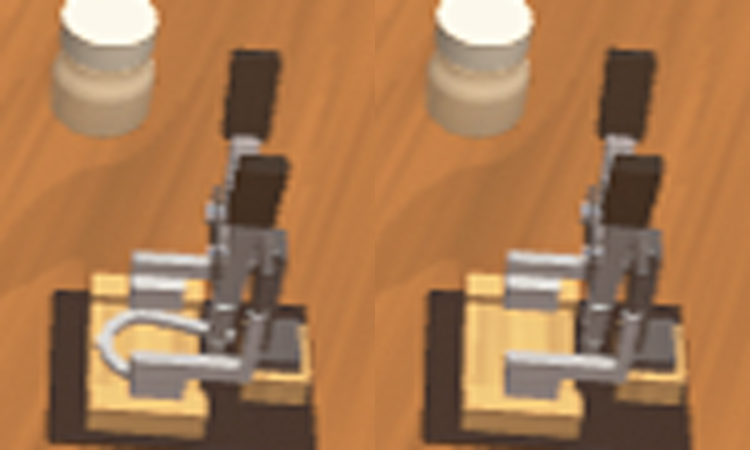

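View pics/aw2.png

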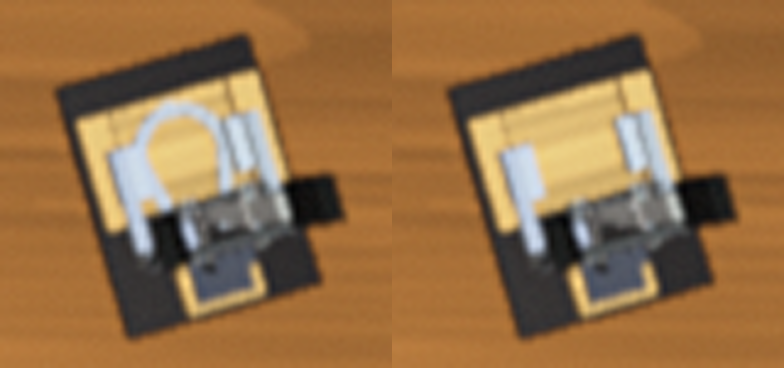

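View pics/aw3.png

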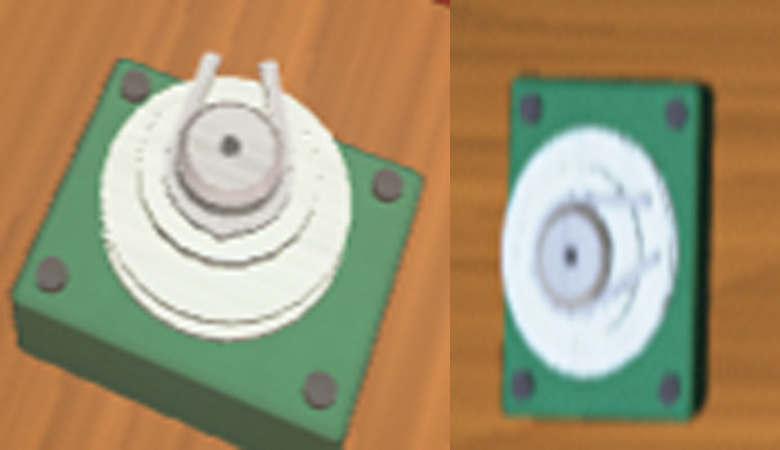

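```bash
python3 - <<'E'
from k import *
s=cv2.imread('pics/aw1r.png')
p,M=None,None
S=onz('side',(305.8,331.6),108.0)
g=np.clip((s.astype(float)-200)*4.6,0,255).astype('uint8')
l,t,k=278,308,13
c=cv2.resize(g[t:t+45,l:l+56],None,fx=k,fy=k,interpolation=cv2.INTER_CUBIC)
X=np.array([np.cos(np.radians(104)),np.sin(np.radians(104)),0]);Y=np.array([-X[1],X[0],0])
def circ(r,z,col,dv=.6):
    P=[]
    for a in np.linspace(0,2*np.pi,90):
        u=proj('side',S+X*(r*np.cos(a))+Y*r*np.sin(a)+[0,0,z]);P.append([(u[0]-l+.5)*k-.5,(u[1]+dv-t+.5)*k-.5])
    cv2.polylines(c,[np.array(P).round().astype(int)],True,col,1)
circ(19.5,-12,(0,0,255));circ(19.5,-16,(255,0,0));circ(27,-16,(255,0,255));circ(27,-12,(0,200,0))
cv2.imwrite('pics/ax.png',c)
a=cv2.imread('pics/side0.png')
c2=cv2.resize(np.clip((s[300:400,250:350].astype(float)-100)*1.6,0,255).astype('uint8'),None,fx=4,fy=4,interpolation=cv2.INTER_CUBIC)
c1=cv2.resize(np.clip((a[300:400,250:350].astype(float)-100)*1.6,0,255).astype('uint8'),None,fx=4,fy=4,interpolation=cv2.INTER_CUBIC)
cv2.imwrite('pics/ay.png',np.hstack([c1,c2]))
E
```

```text
(no output)
```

View pics/ax.png

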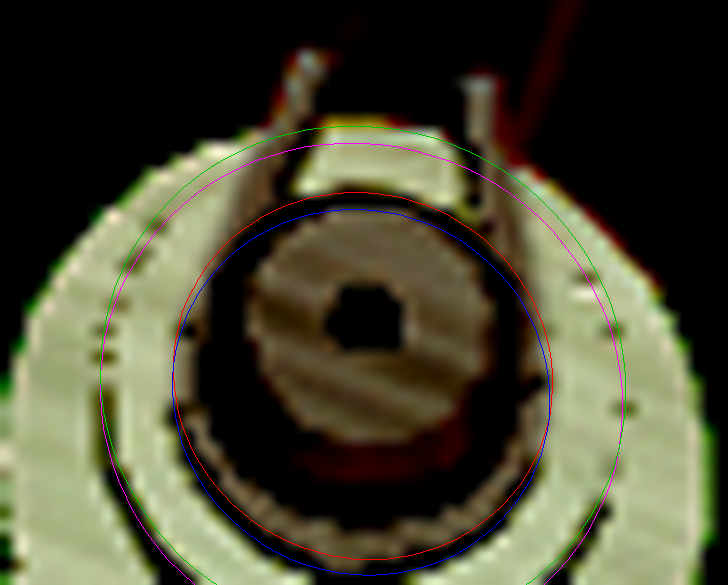

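View pics/ay.png

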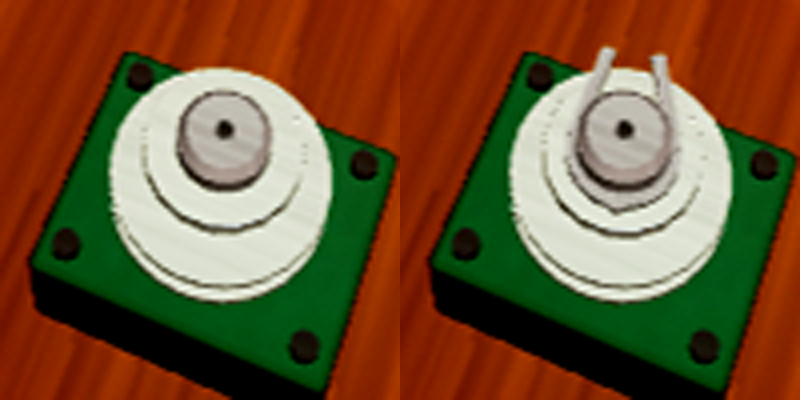

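```bash
python3 -c "
from h import *
st();print(ctrl.close_job())"
```

```text
t 41.53 p [ 408.32 -237.83  465.35] yaw x 16.51 tilt z [-0.1333 -0.0408 -0.9902] F [ 0.58 -0.3  -0.36] w 87.99 q [-0.53  0.14  1.87 -0.11  1.22  0.8 ]
the job is handed in; nothing more can be done
None
```

The ring is in the spindle's groove and holding the collar down, and the pliers are back upright on their stand. I handed the job in at 41.5 s of the 72 s allowed, and it reports no verdict.

**What I did**
- I squeezed the pliers to the stop, at 39 mm over the handles, and carried the spread ring over the spindle.
- I pressed the collar to its hard stop with about 12 N. The highest reading while pressing was 10.4 N, plus about 2 N of pliers weight.
- I drew the ring back until it bottomed in the groove, then eased the handles to 61 mm in steps, still drawing back.
- I lifted the pliers clear, set them on the stand and released them.

**Last checks**
- **Ring:** in the side view its outline lies on a 39 mm circle around the spindle, left and right sides alike, so it looks closed.
- **Collar:** its edge sits about 1.2 pixels lower than at the start, which is about 4 mm down.
- **Pliers:** from both cameras they look within about a pixel of their starting place, upright, with the handles at rest.
- **Gripper and bench:** the gripper was open and touching nothing. I did not touch the meter, driver or jar, though I compared only the jar with its starting picture.

**What went less smoothly**
- **Side contact:** on the way down the ring touched the spindle with about 2 N sideways; I shifted it 0.8 mm and it came clear.
- **Pliers slipped:** they pitched in the pads while being drawn back and eased. Force on the collar dipped once to about 4 N and I restored it. I tilted the tool to set them down level.
- **Inferred, not measured:** the ring's opening angle and the collar's travel are read from the pictures.

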